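# Drive the worn bushes out of the laminator's bearing blocks

## Robot

A 7-joint arm with a two-finger parallel gripper is mounted at the origin on the work surface. World frame = base frame: x ahead of the robot, y to its left, z up, the work surface at z = 0. Lengths are in mm, angles in degrees, forces in N, time in s.
With the tool pointing down it reaches from about 350 to 775 mm from the base axis. Payload 3.1 kg.
Tool frame: the origin (TCP) lies at the very end of the fingers, on their centre line; the grasp point (between the pads) lies 19 mm behind it; z points along the fingers, y is the line along which they close (so a half turn about z gives the same grasp; the last joint's range is limited). The gripper opens to 85 mm and grips with 20 to 120 N. Pads are 22 mm wide; open, the fingers measure 114 mm over their backs; the gripper's body (76 mm by 85 mm) begins 54 mm behind the grasp point. The pads swing forward as they close: fully open they stand 13 mm farther back than shut.
Start: joints at [64.188, 17.813, 0.802, 86.603, -0.252, 75.585, -1.558], TCP at [218.663, -504.682, 231.304] pointing down, gripper open.
Joint ranges: [-154.91, 154.91], [-16.99, 109.72], [-72.82, 74.43], [7.12, 147.25], [-82.49, 262.49], [11.32, 116.49], [-174.64, 174.64]. Speed limits (degrees/s): [159.86, 159.86, 180, 180, 180, 180, 180].

## Interface

Orientations are given as [roll, pitch, yaw] about the fixed x, y, z axes, in that order (R = Rz(yaw) Ry(pitch) Rx(roll)).
In Python, from workcell import r, imaging gives the robot as it stands.
- The arm moves only by the tool servo_tool, never from a script. Its argument "motion" is a list that holds one entry, the list of rows, each a list of 5 numbers: the shift along the tool's x, y, z in cm, then the turn about the tool's z in rad, then the closure, from -1 (fully open) to 1 (shut). In form: [[[x, y, z, turn, jaw], ...]]. A call has 1 to 10 rows; each row is the pose to reach, as a shift and turn from the pose commanded when the call began, along the tool's axes at that moment; what a row does not reach only later rows make up. A row lasts 1/12 s, in which the tool goes at most 41.7 mm and 7.16 degrees, less where a joint would pass 70% of its speed; a pose out of reach is approached as far as the arm can. A call with a gripper value outside its range is refused whole. The fingers move at their own pace and stop on an object; "squeeze" is the grip in N (left out, the last holds). Time passes only in rows, so rows that repeat a pose let the fingers close. It gives the time, the measured TCP pose, the force, the opening and the grip force at its end, in the units of the state.
- r.get_obs(): the state, without advancing time (a new reading comes with each control period).
- imaging.grab_frame(name): name is "scene" or "side" or "wrist"; returns a dict with "img" (384x512x3 uint8, blue, green, red), "range_z" (384x512 float32, mm along the optical axis (not along the pixel's ray), 0 where there is no reading), "vertical_fov" (degrees; the focal length in pixels is half the picture's height over the tangent of half this angle, whatever the lens; pixels are square), "cx", "cy" (the principal point, pixels), "k1" (the pictures are not rectified: a ray, as slopes to the right and down, at radius r is drawn at 1 + k1 r^2 times it, then the intrinsics apply), "R" (3x3) and "t" (3): a world point X has camera coordinates R X + t. Camera axes: x right, y down, z forward; pixel columns grow to the right and rows downward; lengths in mm; the calibration is good to about 2 mm. A picture is of the moment at which its call begins.
- r.hand_in(): hands the job in; it is judged then, once.
The state is a dict: "time": time; "joint_pos": joint angles; "dq": joint speeds; "joint_torque": joint torques, N m; "eef_pos": TCP position; "ee_rot": TCP orientation; "wrist_force": force on the tool from outside, world axes, zero at the start; "torque": the same for the moment, N m; "gripper_width": opening from 0.0 (shut) to 1.0 (fully open); "grip_force": force on a finger pad.
Only numpy, scipy, OpenCV 4.12 (cv2) and the standard library are available. Lean on these libraries where they do the work, as an engineer would, in place of code of your own. Each camera call takes 0.05 s, during which the arm holds its last target. There are 200 camera calls.

## Task

The roll laminator is apart and its three bearing blocks are to lose their worn bronze bushes (some may be out already): stand all three blocks on the base of the steel knock-out fixture, one squarely in front of each slot of its backing plate and up against it, the bush's flange towards the plate, take the drift punch from the wooden slide-lid case, and with it push every bush that is still in right through its bore so that it drops into the catch tray behind. Finish with the three blocks still standing there, the bushes in the tray, the drift back in its saddles in the case and the lid slid fully shut. Do not handle the bushes with the fingers, do not tip the blocks over, and leave the other things on the counter alone.

Things in the scene. Friction and masses are not known exactly. Their poses are not given: they have to be found in the camera images.
- fixture: Steel knock-out fixture, fixed. Origin: middle of the nest row at counter level; x from its open front through the backing plate to the catch tray, y along the row, z up. 274 mm long (y). Base plate 8 mm thick, x -65 to 15, plain top. Backing plate x 15.5 to 25.5, 56 high, with a 29 wide slot, open upwards, behind each nest. Tray: x 15.5 to 107, floor 2 high, rim 24.
- nest_1 (a point): Place 1 for a block: fixture y = -86 mm. This point: 15 mm in front of the backing plate, mid-slot, 38 mm above the counter; point block_*_bore of a block standing home against the plate coincides with it. Axes as the fixture. A plain place on the base plate, marked by two scribed lines 68 mm apart; nothing holds the block sideways.
- nest_2 (a point): Place 2 for a block: fixture y = 0, the middle. This point: 15 mm in front of the backing plate, mid-slot, 38 mm above the counter; point block_*_bore of a block standing home against the plate coincides with it. Axes as the fixture. A plain place on the base plate, marked by two scribed lines 68 mm apart; nothing holds the block sideways.
- nest_3 (a point): Place 3 for a block: fixture y = +86 mm. This point: 15 mm in front of the backing plate, mid-slot, 38 mm above the counter; point block_*_bore of a block standing home against the plate coincides with it. Axes as the fixture. A plain place on the base plate, marked by two scribed lines 68 mm apart; nothing holds the block sideways.
- block_a_bore (a point): Aluminium bearing block a (all alike, 0.2 kg): body 30 (x) x 36 (y) mm, 48 high, on a foot 30 (x) x 64 (y) mm, 12 high. This point: middle of its through bore (17.5 mm diameter, 30 long, along x), 30 mm above the underside. x: towards the bush's flange if the bush is in, either way otherwise; any direction at the start; z up.
- bush_a_mid (a point): Worn bronze bush of block a (absent if already out): sleeve 16 mm outside, 10 inside, 30 long, 0.04 kg, with a flange of 20 mm diameter, 3 thick, at its +x end. This point: mid-sleeve on the axis; in the bore it coincides with block_a_bore (0.75 mm lower). Its plain end is flush with the block. It slides out under a light push, under 3 N, towards the flange only.
- block_b_bore (a point): Aluminium bearing block b (all alike, 0.2 kg): body 30 (x) x 36 (y) mm, 48 high, on a foot 30 (x) x 64 (y) mm, 12 high. This point: middle of its through bore (17.5 mm diameter, 30 long, along x), 30 mm above the underside. x: towards the bush's flange if the bush is in, either way otherwise; any direction at the start; z up.
- bush_b_mid (a point): Worn bronze bush of block b (absent if already out): sleeve 16 mm outside, 10 inside, 30 long, 0.04 kg, with a flange of 20 mm diameter, 3 thick, at its +x end. This point: mid-sleeve on the axis; in the bore it coincides with block_b_bore (0.75 mm lower). Its plain end is flush with the block. It slides out under a light push, under 3 N, towards the flange only.
- block_c_bore (a point): Aluminium bearing block c (all alike, 0.2 kg): body 30 (x) x 36 (y) mm, 48 high, on a foot 30 (x) x 64 (y) mm, 12 high. This point: middle of its through bore (17.5 mm diameter, 30 long, along x), 30 mm above the underside. x: towards the bush's flange if the bush is in, either way otherwise; any direction at the start; z up.
- bush_c_mid (a point): Worn bronze bush of block c (absent if already out): sleeve 16 mm outside, 10 inside, 30 long, 0.04 kg, with a flange of 20 mm diameter, 3 thick, at its +x end. This point: mid-sleeve on the axis; in the bore it coincides with block_c_bore (0.75 mm lower). Its plain end is flush with the block. It slides out under a light push, under 3 N, towards the flange only.
- case: Wooden tool case, fixed, 190 (x) x 104 (y) mm, side walls 50 high, inner width 92, floor 6 high. Origin: centre of the underside; x along its length, the way the lid opens. Two notched saddles (x = -62 and 40, 10 thick, notch 24 wide, cheeks 34 high) carry the drift level along x, tip to +x; it belongs with drift_grip at x = -26, y = 0, z = 30 mm.
- lid (a joint): Opening of the case's sliding lid in m: 0 shut, 0.172 fully open (towards the case's +x); it stays where left and slides under about 1.5 N. The drift can be lifted out freely once this is above 0.165.
- lid_top (a point): Centre of the lid's flat upper face, 45.5 mm above the counter; moves with the lid; axes as the case. The lid is a plain board, 188 x 91 x 4 mm, 4.5 mm below the side walls' tops, with nothing to grip: press on it and drag.
- drift_grip (a point): Steel drift punch, 0.2 kg: eight-sided handle 16 mm across flats, 65 long, then a plain pin of 12 mm diameter, 80 long, on one axis; 145 overall. This point: on the axis close to the centre of mass, in the handle 12 mm from its shoulder, 92 from the pin's tip, 53 from the handle's end. x: towards the pin's tip.
- drift_tip (a point): Centre of the pin's flat tip, 92 mm from drift_grip along its x.
- ink_box: Bystander: ink carton 42 x 75 x 110 mm standing on the counter; origin centre of underside.
- tape_roll: Bystander: roll of packing tape, 90 mm diameter, 48 mm high, lying flat; origin centre of underside.
- screwdriver: Bystander: screwdriver 190 mm long, lying; origin at its mid-length, at counter level, x towards the blade.
Not all that is in view belongs to the job. Leave any green or purple look-alike of the part that bears block_b_bore alone.

How it is judged (in metres and radians):
At the end, for the whole second after the job is handed in: Every block stands upright and square in a place of the fixture (bore within 12 mm of a nest point, tilt under 0.12, yaw within 0.15 rad), every bush present lies on the catch tray's floor, the drift lies in the saddles (15 mm along, 9 across, under 36 high) and the lid is shut to within 6 mm ((distance between block_a_bore and nest_1 below 0.012 m or distance between block_a_bore and nest_2 below 0.012 m or distance between block_a_bore and nest_3 below 0.012 m) and angle between the x axis of each of block_a_bore, block_b_bore, block_c_bore and the x axis of fixture, either way round below 0.15 rad and angle between each of block_a_bore, block_b_bore, block_c_bore's own z axis and vertical below 0.12 rad and x of bush_a_mid in the frame of fixture between 0.018 and 0.107 m and y of bush_a_mid in the frame of fixture between -0.136 and 0.136 m and z of each of bush_a_mid, bush_b_mid, bush_c_mid in the frame of fixture below 0.027 m and (distance between block_b_bore and nest_1 below 0.012 m or distance between block_b_bore and nest_2 below 0.012 m or distance between block_b_bore and nest_3 below 0.012 m) and x of bush_b_mid in the frame of fixture between 0.018 and 0.107 m and y of bush_b_mid in the frame of fixture between -0.136 and 0.136 m and (distance between block_c_bore and nest_1 below 0.012 m or distance between block_c_bore and nest_2 below 0.012 m or distance between block_c_bore and nest_3 below 0.012 m) and x of bush_c_mid in the frame of fixture between 0.018 and 0.107 m and y of bush_c_mid in the frame of fixture between -0.136 and 0.136 m and x of drift_grip in the frame of case between -0.04 and -0.01 m and y of drift_grip in the frame of case between -0.009 and 0.009 m and z of drift_grip in the frame of case below 0.036 m and value of joint lid below 0.006 m); the robot touches nothing.
It fails at once if a bearing block is tipped over (angle between any of block_a_bore, block_b_bore, block_c_bore's own z axis and vertical above 0.7 rad).
It fails at once if a bush is handled with the fingers instead of being pushed with the drift (contact force between any of bush_a, bush_b, bush_c and the fingers above 1 N).
It fails at once if a bystander (ink carton, tape roll, screwdriver) is disturbed by more than 20 mm (distance of any of ink_box, tape_roll, screwdriver from where it was at the start of the episode above 0.02 m).
Of bush_a, bush_b, bush_c only 2 to 3 are there at a start; the rules pass over those that are not, and their reading is None.
At some moment in a run one of block_a, block_b, block_c may be knocked a few centimetres aside while the robot is not near it.
Once in a run the grip may slacken for a moment while it holds something.
It also fails if it takes over 210 s, if anything falls off the work surface, if the arm or the gripper's body presses on something with over 40 N, if the wrist force passes 120 N, or if a joint passes its speed limit or range.

## Working session

There is one attempt and no reset: what is moved stays moved. The work goes in short steps, Python scripts to look and compute and a tool call to move; the robot and the scene stay as the last step left them, time stands still between calls to the robot, and variables do not carry over. Pictures are saved under pics/ and viewed, at most 14 in all, crops included, and the job is handed in when it is done.

Besides the shell and the picture viewer there is one more tool, called as a command line: name --argument value ..., lists and objects as JSON in quotes. servo_tool: Moves the arm, as the interface text tells. Its arguments: {"type":"object","properties":{"motion":{"type":"array","items":{"type":"array","items":{"type":"array","items":{"type":"number"}}}},"squeeze":{"type":"number"}},"required":["motion"]}

```bash
ls; mkdir -p pics
cat > h.py <<'E'
import numpy as np, cv2
from workcell import r, imaging
def grab(n):
    f=imaging.grab_frame(n); return f
def rays(f,uv):
    uv=np.atleast_2d(np.array(uv,float)); fl=192/np.tan(np.radians(f["vertical_fov"])/2)
    d=(uv-[f["cx"],f["cy"]])/fl; s=d.copy()
    for _ in range(20): s=d/(1+f["k1"]*(s**2).sum(1,keepdims=True))
    return np.c_[s,np.ones(len(s))]
def at_z(f,uv,z):
    D=rays(f,uv)@np.array(f["R"]); C=-np.array(f["R"]).T@np.array(f["t"])
    return C+D*((z-C[2])/D[:,2])[:,None]
def by_depth(f,uv):
    uv=np.atleast_2d(uv).astype(int); z=f["range_z"][uv[:,1],uv[:,0]]
    return (rays(f,uv)*z[:,None]-np.array(f["t"]))@np.array(f["R"])
def cloud(f):
    v,u=np.mgrid[0:384,0:512]; return by_depth(f,np.c_[u.ravel(),v.ravel()]).reshape(384,512,3)
def proj(f,X):
    c=np.atleast_2d(X)@np.array(f["R"]).T+np.array(f["t"]); s=c[:,:2]/c[:,2:]
    fl=192/np.tan(np.radians(f["vertical_fov"])/2)
    return s*(1+f["k1"]*(s**2).sum(1,keepdims=True))*fl+[f["cx"],f["cy"]]
def save(f,name,crop=None,k=1):
    im=f["img"]
    if crop: x0,y0,x1,y1=crop; im=im[y0:y1,x0:x1]
    cv2.imwrite("pics/"+name,cv2.resize(im,None,fx=k,fy=k,interpolation=cv2.INTER_CUBIC))
E
python3 - <<'E'
from h import *
import pickle
o=r.get_obs(); print(o)
F={n:grab(n) for n in("scene","side")}
pickle.dump(F,open("f0.pkl","wb"))
for n,f in F.items():
    print(n,f["vertical_fov"],f["k1"],-np.array(f["R"]).T@np.array(f["t"]))
    save(f,n+"0.png",None,1.5)
E
```

```text
pics
{'time': 0.0, 'joint_pos': array([64.18916129, 17.86280259,  0.80234407, 86.69317944, -0.25149943,
       75.58323269, -1.55758208]), 'dq': array([-0.06110209, -0.00958808, -0.05189442, -0.05594357,  0.03918566,
       -0.05765855, -0.01049639]), 'joint_torque': array([ 2.31334798e-04, -3.79910123e+01,  1.46188941e-01, -2.30592585e+01,
        1.22016430e-02,  1.36157512e-02, -1.59642019e-05]), 'eef_pos': array([ 218.33177645, -504.0089842 ,  230.18982677]), 'ee_rot': array([-1.79862686e+02,  6.40866330e-03,  2.34263892e+01]), 'wrist_force': array([ 0.04138199, -0.09197288,  1.08818323]), 'torque': array([-0.01864303, -0.04153911,  0.00614473]), 'grip_force': 0.0, 'gripper_width': 0.9999428040089782}
scene 44.233735323037266 -0.16841526197943096 [1033.77372224 -904.50160256  681.10017808]
side 49.930553140978134 0.030293595170704377 [ 64.04977445 482.3495323  705.54874356]
```

```bash
ls -la pics
```

```text
total 1060
drwxr-xr-x 2 agent agent   4096 Dec  3 10:51 .
drwxr-xr-x 3 agent agent   4096 Dec  3 10:51 ..
-rw-r--r-- 1 agent agent 691329 Dec  3 10:51 scene0.png
-rw-r--r-- 1 agent agent 384768 Dec  3 10:51 side0.png
```

View pics/scene0.png

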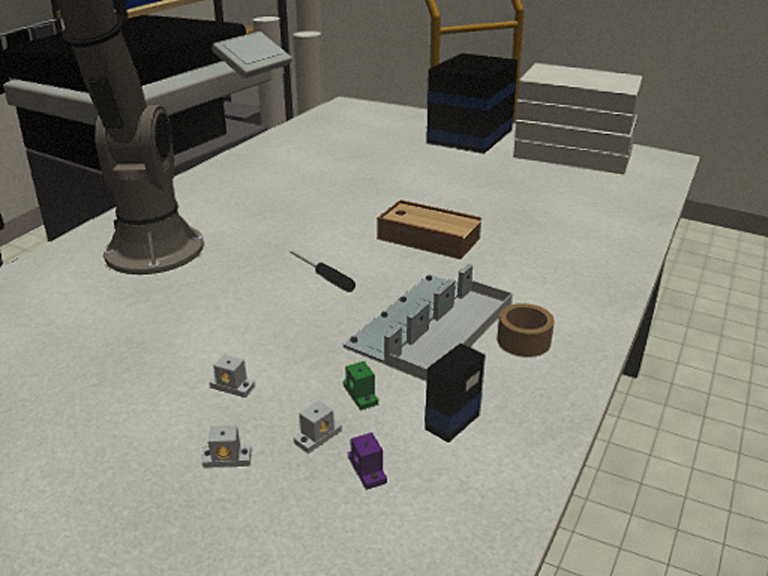

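View pics/side0.png

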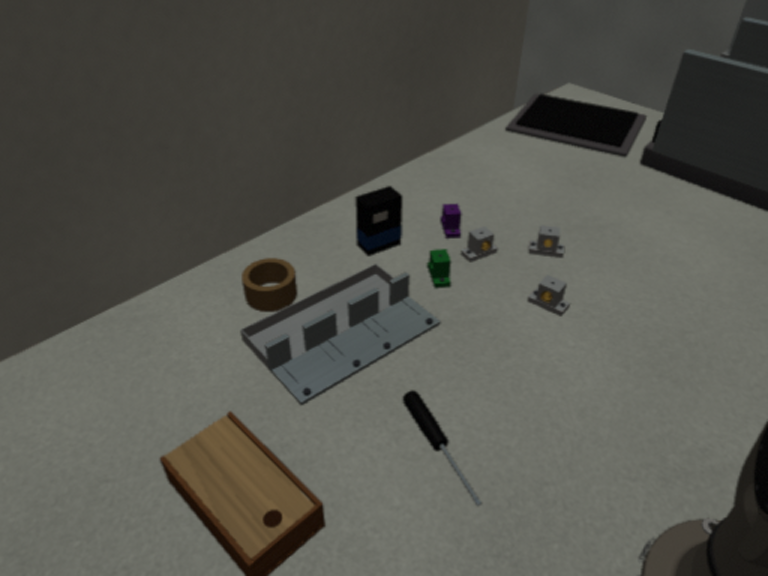

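Scene shows (768-wide picture) three bare aluminium blocks at (229,373), (224,445), (318,425). The look-alikes are green (360,383) and purple (367,460). The case is at (428,228), the fixture at (430,320), and the bystanders at (455,390), (525,328) and (322,270). Next I'll fit poses from depth and check the choice in a close crop.

Run:
```python
from h import *
import pickle
F=pickle.load(open("f0.pkl","rb"))
f=F["scene"]; C=cloud(f); g=F["side"]; D=cloud(g)
def rect(P,n):
    if len(P)<8: print(n,len(P)); return
    c,s,a=cv2.minAreaRect(P[:,:2].astype(np.float32)); print(n,len(P),np.round(c,1),np.round(s,1),round(a,1),"z",np.round(np.percentile(P[:,2],[2,50,98]),1))
def roi(C,b): x0,y0,x1,y1=[int(v/1.5) for v in b]; return C[y0:y1,x0:x1].reshape(-1,3)
S={"A":(195,345,265,405),"B":(195,415,260,475),"Cc":(288,395,345,455),"green":(335,355,385,410),"purple":(340,425,392,492),"case":(370,195,490,262),"fix":(335,258,515,380),"ink":(420,340,490,440),"tape":(492,300,560,358)}
T={"A":(520,270,575,318),"B":(522,220,572,262),"Cc":(458,222,500,265),"green":(420,245,455,290),"purple":(436,200,466,240),"case":(155,405,330,576),"fix":(235,258,445,405),"ink":(350,185,408,255),"tape":(238,255,300,312)}
for k in S:
    for nm,Q in(("sc",roi(C,S[k])),("si",roi(D,T[k]))):
        z={"case":(42,56),"fix":(48,60),"ink":(100,120),"tape":(40,55)}.get(k,(52,66))
        rect(Q[(Q[:,2]>z[0])&(Q[:,2]<z[1])],k+" "+nm+" top")
        if k in"ABCcfix": 
            m=(Q[:,2]>4)&(Q[:,2]<70); rect(Q[m],k+" "+nm+" all")
# crops
a=cv2.resize(f["img"][225:320,125:265],None,fx=5.7,fy=5.7,interpolation=cv2.INTER_CUBIC)
cv2.imwrite("pics/c1.png",cv2.resize(a,(798,540)))
b=cv2.resize(g["img"][130:215,280:390],(780,600),interpolation=cv2.INTER_CUBIC); cv2.imwrite("pics/c2.png",np.clip(b.astype(float)*1.7,0,255).astype(np.uint8))
```

```text
A sc top 0
A sc all 562 [ 401.2 -261. ] [ 73.8 133.6] 89.1 z [ 4.9 28.  50.5]
A si top 0
A si all 441 [ 435.4 -309.3] [76.  94.1] 0.9 z [ 5.4 26.9 49.9]
B sc top 0
B sc all 672 [ 524.5 -406.6] [64.4 36.5] 35.3 z [ 5.  26.3 50.2]
B si top 0
B si all 349 [ 534.1 -439.8] [ 72.5 135.5] 29.9 z [ 4.3 22.7 50. ]
Cc sc top 1
Cc sc all 649 [ 571.8 -298.7] [ 64.4 110.1] 73.4 z [ 4.8 30.1 50.4]
Cc si top 0
Cc si all 376 [ 623.3 -327.4] [ 69.6 107.7] 46.2 z [ 4.8 27.8 49.8]
green sc top 0
green si top 0
purple sc top 0
purple si top 0
case sc top 1041 [487.5 307.9] [195.3 114.1] 0.5 z [42.6 45.7 51.3]
case si top 5593 [485.3 307.6] [195.  103.4] 0.1 z [43.  45.7 51.3]
fix sc top 359 [693.4 -40.9] [374.7 157.2] 83.5 z [48.1 53.7 57.5]
fix sc all 3362 [643.8 -18.6] [317.4 396. ] 31.2 z [ 4.5 13.9 56.1]
fix si top 492 [714.3 -33.3] [355.2 201.3] 84.1 z [48.1 53.8 57.5]
fix si all 6327 [608.6  14.5] [348.9 338.6] 52.1 z [ 4.8 10.1 55.7]
ink sc top 612 [ 761.1 -193.2] [78.4 44.3] 77.3 z [101.1 109.4 111.7]
ink si top 317 [ 758.4 -193.1] [76.6 47. ] 76.4 z [100.3 109.1 111.6]
tape sc top 412 [786.8  43.1] [88.2 91.3] 15.6 z [40.4 46.7 49.5]
tape si top 397 [781.8  44.6] [88.7 89. ] 70.5 z [40.5 46.9 49.9]
```

View pics/c1.png

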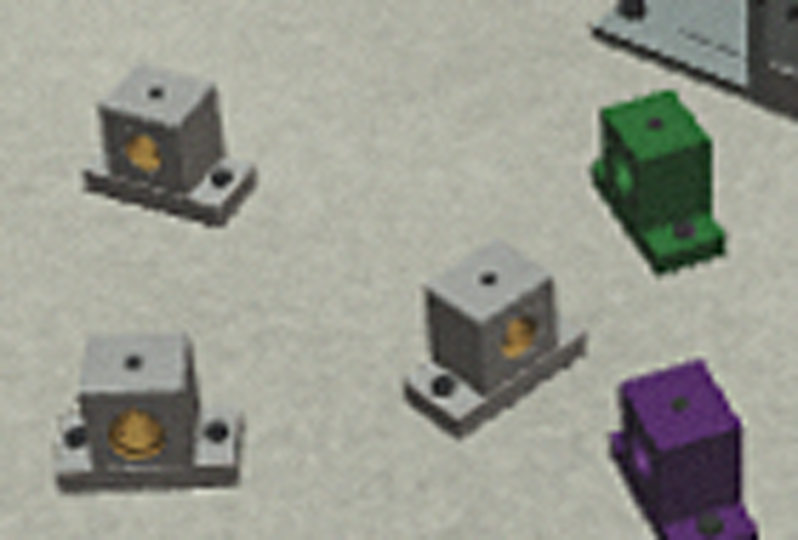

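View pics/c2.png

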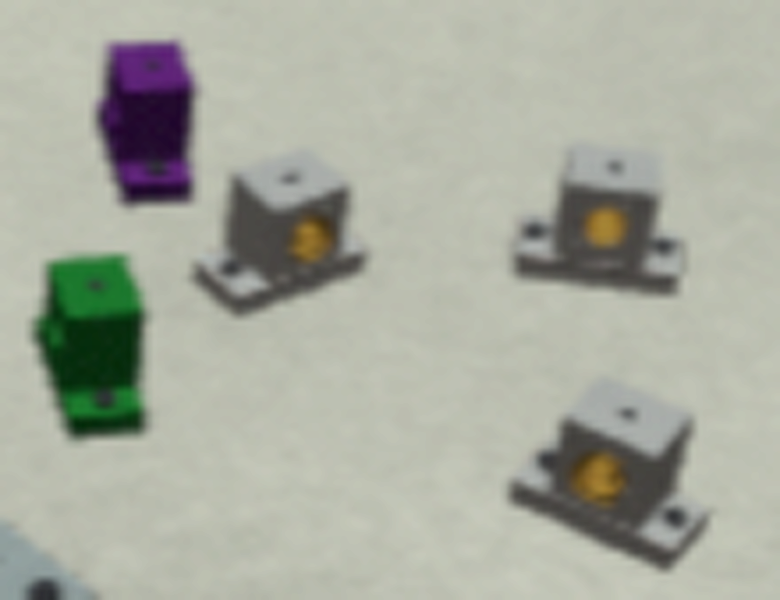

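```bash
cat > fit.py <<'E'
from h import *
from scipy.optimize import least_squares
def sdf(boxes,P):
    out=np.full(len(P),1e9)
    for lo,hi in boxes:
        c=(np.array(lo)+hi)/2; h=(np.array(hi)-lo)/2; q=abs(P-c)-h
        d=np.linalg.norm(np.maximum(q,0),axis=1)+np.minimum(q.max(1),0); out=np.minimum(out,d)
    return out
BLOCK=[((-15,-18,0),(15,18,48)),((-15,-32,0),(15,32,12))]
FIX=[((-65,-137,0),(15,137,8))]+[((15.5,a,0),(25.5,b,56)) for a,b in((-137,-100.5),(-71.5,-14.5),(14.5,71.5),(100.5,137))]+[((15.5,-137,0),(107,137,2)),((104,-137,0),(107,137,24)),((15.5,-137,0),(107,-134,24)),((15.5,134,0),(107,137,24))]
CASE=[((-95,-52,0),(95,-46,50)),((-95,46,0),(95,52,50)),((-95,-46,0),(95,46,45.5))]
def fit(boxes,P,x0,rad,zr=(3,60)):
    best=None
    for y0 in x0[2]:
        x=np.array([x0[0],x0[1],np.radians(y0)])
        for it in range(2):
            Q=P[(np.linalg.norm(P[:,:2]-x[:2],axis=1)<rad)&(P[:,2]>zr[0])&(P[:,2]<zr[1])]
            def fun(p):
                c,s=np.cos(p[2]),np.sin(p[2]); d=Q[:,:2]-p[:2]
                L=np.c_[d[:,0]*c+d[:,1]*s,-d[:,0]*s+d[:,1]*c,Q[:,2]]
                return sdf(boxes,L)
            s=least_squares(fun,x,loss="soft_l1",f_scale=2,x_scale=[10,10,.2]); x=s.x
        if best is None or s.cost/len(Q)<best[0]: best=(s.cost/len(Q),x[0],x[1],np.degrees(x[2]),len(Q))
    return np.round(best,2)
E
python3 - <<'E'
from fit import *
import pickle
F=pickle.load(open("f0.pkl","rb"))
Cs=[cloud(F[n]).reshape(-1,3) for n in("scene","side")]
for Q in Cs: 
    Q[:]=Q
both=np.vstack(Cs)
both=both[np.isfinite(both).all(1)]
f=F["scene"]
# initial guesses from pixels
for n,uv,uv2 in(("A",(152.7,241.5),(367,190)),("B",(149,290),(365,154)),("C",(212,273),(321,155)),("green",(240,245),(293,167)),("purple",(245,293),(301,139))):
    x=at_z(f,uv,48)[0]; x2=at_z(F["side"],uv2,48)[0]; print(n,np.round(x),np.round(x2))
    for P in Cs+[both]: print("  ",fit(BLOCK,P,(x[0],x[1],range(0,180,30)),48))
x=at_z(f,(287,213),10)[0]; print("fix",x)
m=np.array([at_z(F["side"],u,50)[0] for u in((185,227),(264,195))]); print("plate side",m)
for P in Cs+[both]: print("  ",fit(FIX,P,(x[0],x[1],range(-180,180,30)),175,(5,60)))
for P in Cs: print("case",fit(CASE,P,(486,307,(0,)),125))
P=Cs[1]; P=P[(abs(P[:,1]-307)<30)]
for a,b in((380,386),(386,390),(390,396),(396,400),(420,430),(560,570),(570,574),(574,578),(578,582),(582,590)):
    q=P[(P[:,0]>a)&(P[:,0]<b)]; print(a,b,len(q),np.round(np.percentile(q[:,2],[5,50,95]),1))
print("hole",at_z(F["side"],(181.5,345.5),45)[0], "scr",at_z(F["side"],((272,265),(295,297),(319,335)),5))
E
```

```text
A [ 435. -278.   48.] [ 430. -274.   48.]
   [   1.25  433.25 -277.63   97.06  580.  ]
   [   1.9   430.77 -281.86   96.56  460.  ]
   [   2.08  432.63 -279.26   97.98 1039.  ]
B [ 528. -407.   48.] [ 522. -403.   48.]
   [   1.35  523.01 -404.63  -56.6   692.  ]
   [   2.54  520.41 -408.63  -56.34  358.  ]
   [   1.85  522.71 -405.47  123.61 1048.  ]
C [ 609. -304.   48.] [ 605. -312.   48.]
   [   1.03  606.83 -308.09  -13.9   665.  ]
   [   1.09  606.48 -310.41  165.33  369.  ]
   [   1.15  606.71 -309.03  -13.82 1034.  ]
green [ 613. -196.   48.] [ 622. -214.   48.]
   [   1.02  614.78 -201.44   53.11  516.  ]
   [   0.8   613.13 -203.34   53.67  329.  ]
   [   1.17  614.23 -202.07   53.48  847.  ]
purple [ 697. -323.   48.] [ 696. -334.   48.]
   [   1.07  698.95 -331.49  231.58  667.  ]
   [   1.44  697.96 -333.49   50.51  270.  ]
   [   1.27  698.76 -332.03  231.3   937.  ]
fix [627.65101171  19.12592999  10.        ]
plate side [[639.67063861 130.7483108   50.        ]
 [593.58523522 -74.81247672  50.        ]]
   [  18.91  616.79   19.22   -6.23 3223.  ]
   [   9.1   606.61   18.64   -5.96 5452.  ]
   [ 1.2130e+01  6.0762e+02  2.0020e+01 -6.0700e+00  8.5870e+03]
case [1.2700e+00 4.8724e+02 3.0771e+02 3.2000e-01 1.8370e+03]
case [1.0300e+00 4.8427e+02 3.0671e+02 1.2000e-01 6.6380e+03]
380 386 108 [-1.5  0.2  2.1]
386 390 497 [-0.1 23.1 49.3]
390 396 131 [ 4.2 48.3 51.5]
396 400 73 [43.7 45.4 47.2]
420 430 189 [43.6 45.3 47.2]
560 570 137 [43.9 45.9 47.5]
570 574 59 [44.1 45.8 47.7]
574 578 54 [43.9 46.  47.5]
578 582 39 [44.1 45.8 47.3]
582 590 1 [43.2 43.2 43.2]
hole [417.35549948 307.03550034  45.        ] scr [[453.02479418  42.23776563   5.        ]
 [363.19109506  69.05280521   5.        ]
 [276.33070491 100.65685717   5.        ]]
```

```bash
cat >> fit.py <<'E'
FL=BLOCK+[((15,-9,20),(18,9,39))]
TEETH=[b for b in FIX if b[1][2]==56]
E
python3 - <<'E'
from fit import *
import pickle
F=pickle.load(open("f0.pkl","rb"))
Cs=[cloud(F[n]).reshape(-1,3) for n in("scene","side")]
def local(P,p):
    c,s=np.cos(np.radians(p[2])),np.sin(np.radians(p[2])); d=P[:,:2]-p[:2]
    return np.c_[d[:,0]*c+d[:,1]*s,-d[:,0]*s+d[:,1]*c,P[:,2]]
for n,p in(("A",(432.5,-279,97.5)),("B",(522.3,-406,-56.5)),("C",(606.7,-309,-14))):
    for i,P in enumerate(Cs):
        for s in(0,180): print(n,i,s,fit(FL,P,(p[0],p[1],(p[2]+s,)),45))
        L=local(P,p)
        for z in((0,"bore",L[(abs(L[:,1])<7)&(abs(L[:,2]-29.5)<7)]),(1,"face",L[(abs(L[:,1])<17)&(abs(L[:,1])>12)&(abs(L[:,2]-30)<14)])):
            q=z[2]; q=q[abs(q[:,0])<24]; print("   ",z[1],len(q),np.round(np.median(q[:,0]),1))
for P in Cs:
    Q=P[(P[:,2]>30)&(P[:,2]<60)&(abs(P[:,1]-20)<190)&(P[:,0]>560)&(P[:,0]<720)]
    print("teeth",fit(TEETH,Q,(610,19,(-6,)),180,(30,60)),fit(TEETH,Q,(625,19,(-6,)),180,(30,60)))
    t=Q[Q[:,2]>50]; print(np.round(t[:,:2].min(0)),np.round(t[:,:2].max(0)),cv2.minAreaRect(t[:,:2].astype(np.float32)))
E
```

```text
A 0 0 [   1.12  433.27 -277.64   97.    578.  ]
A 0 180 [   1.11  433.25 -277.57  276.94  578.  ]
    bore 14 -10.9
    face 35 -13.8
A 1 0 [   1.4   430.83 -282.05   96.04  456.  ]
A 1 180 [   1.46  430.78 -281.88  276.16  456.  ]
    bore 23 11.0
    face 28 12.4
B 0 0 [   1.23  522.93 -404.48  -56.72  690.  ]
B 0 180 [   1.29  523.04 -404.59  123.36  690.  ]
    bore 31 13.3
    face 48 14.1
B 1 0 [   2.22  520.45 -408.62  -56.4   355.  ]
B 1 180 [   2.18  520.6  -408.66  123.36  355.  ]
    bore 17 -10.3
    face 28 -13.3
C 0 0 [   0.95  606.81 -308.08  -13.86  664.  ]
C 0 180 [   0.95  606.84 -308.08  166.14  664.  ]
    bore 22 12.7
    face 72 14.1
C 1 0 [   0.98  606.49 -310.42  -14.77  368.  ]
C 1 180 [   0.93  606.57 -310.44  165.27  368.  ]
    bore 14 -15.5
    face 59 -6.4
teeth [ 5.5000e-01  6.0749e+02  2.0420e+01 -5.6900e+00  5.7700e+02] [ 5.5000e-01  6.0749e+02  2.0420e+01 -5.6900e+00  5.7700e+02]
[ 611. -120.] [646. 154.] ((627.477783203125, 16.876785278320312), (274.7132263183594, 14.79081916809082), 84.63795471191406)
teeth [ 4.700e-01  6.057e+02  1.853e+01 -5.610e+00  8.010e+02] [ 4.700e-01  6.057e+02  1.853e+01 -5.610e+00  8.010e+02]
[ 606. -119.] [644. 154.] ((625.2050170898438, 17.10913848876953), (273.3511047363281, 13.505208015441895), 84.21774291992188)
```

servo_tool --motion '[[[3.5, -0.3, -0.2, 0, -1], [7, -0.6, -0.4, 0, -1], [10.5, -0.9, -0.6, 0, -1], [14, -1.2, -0.8, 0, -1], [17.5, -1.5, -1, 0, -1], [21, -1.8, -1.2, 0, -1], [24.5, -2.1, -1.4, 0, -1], [28, -2.4, -1.6, 0, -1], [31.5, -2.7, -1.8, 0, -1], [34.2, -3, -2, 0, -1]]]'

```text
time: 0.93
eef_pos: [523.0, -338.4, 250.5]
ee_rot: [-179.9, -0.1, 23.6]
wrist_force: [-0.4, 0.2, 0.6]
gripper_width: 1.003
grip_force: 0.0
```

servo_tool --motion '[[[0, 0, 0, 0, -1], [0, 0, 0, 0, -1], [0, 0, 0, 0, -1], [0, 0, 0, 0, -1]]]'

```text
time: 1.27
eef_pos: [518.9, -342.8, 250.9]
ee_rot: [180.0, 0.1, 23.3]
wrist_force: [0.6, -0.4, 0.3]
gripper_width: 1.003
grip_force: 0.0
```

Run:
```python
from h import *
import pickle
f=grab("wrist"); pickle.dump(f,open("w1.pkl","wb")); print(r.get_obs()["eef_pos"],r.get_obs()["ee_rot"],f["vertical_fov"],f["k1"],-np.array(f["R"]).T@np.array(f["t"]),np.array(f["R"])[2])
save(f,"w1.png",None,1.55)
```

```text
[ 518.87712069 -342.84611833  251.08448834] [1.79991030e+02 9.03592831e-02 2.32451857e+01] 59.3908677154543 -0.06313414489353525 [ 581.18196877 -316.2314305   394.32445416] [-0.24131655 -0.1036813  -0.96489197]
```

View pics/w1.png

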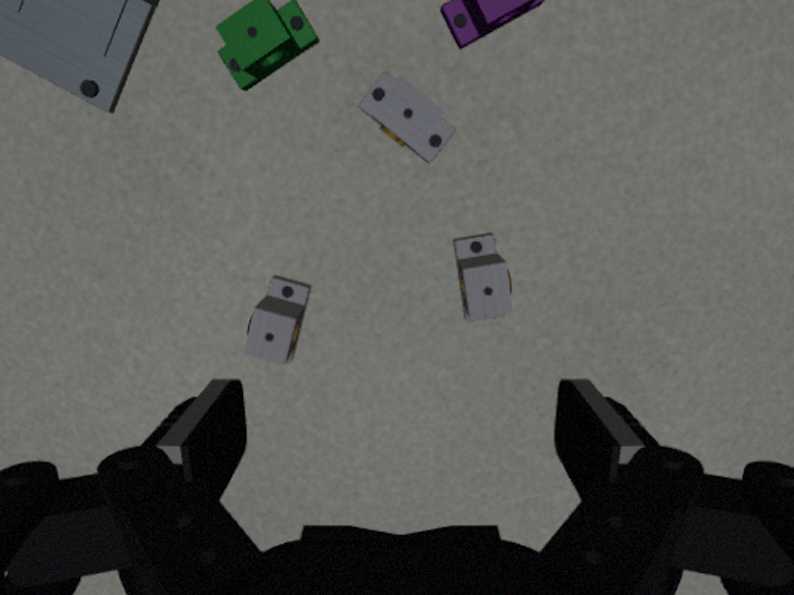

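Wrist view: A at (275,320) has its flange protruding left (249,327), B at (485,285) has it protruding right (509,280), and C at (405,115) shows gold at lower-left (395,138). I'll enlarge C and refit all poses from this closer view.

Run:
```python
from fit import *
import pickle
f=pickle.load(open("w1.pkl","rb")); P=cloud(f).reshape(-1,3); P=P[P[:,2]<60]
for n,p in(("A",(432.5,-279,97)),("B",(522.3,-406,-56.5)),("C",(606.7,-309,166)),("C'",(606.7,-309,-14)),("green",(614,-202,53)),("purple",(698.5,-332,51))):
    print(n,fit(BLOCK,P,(p[0],p[1],(p[2],)),45),fit(FL,P,(p[0],p[1],(p[2],)),45))
im=f["img"]
def c(x,y,s=28): x,y=int(x/1.55),int(y/1.55); return cv2.resize(im[y-s:y+s,x-s:x+s],(390,390),interpolation=cv2.INTER_CUBIC)
cv2.imwrite("pics/c3.png",np.clip(np.hstack([c(405,115),c(275,320)])*1.6,0,255).astype(np.uint8))
for p in((432.5,-279,97),(522.3,-406,-56.5),(606.7,-309,166)):
    a=np.radians(p[2]); print(np.round(proj(f,[[p[0]+15*np.cos(a),p[1]+15*np.sin(a),30],[p[0]+18*np.cos(a),p[1]+18*np.sin(a),30]])*1.55))
```

```text
A [ 7.9000e-01  4.3466e+02 -2.7939e+02  9.6860e+01  1.6670e+03] [ 7.7000e-01  4.3467e+02 -2.7948e+02  9.6870e+01  1.6670e+03]
B [ 8.7000e-01  5.2514e+02 -4.0532e+02 -5.7020e+01  1.6680e+03] [ 8.4000e-01  5.2501e+02 -4.0513e+02 -5.7080e+01  1.6680e+03]
C [ 1.0500e+00  6.0867e+02 -3.0968e+02  1.6447e+02  1.9080e+03] [ 1.030e+00  6.095e+02 -3.098e+02  1.650e+02  1.908e+03]
C' [ 1.0500e+00  6.0867e+02 -3.0968e+02 -1.5530e+01  1.9080e+03] [ 1.0500e+00  6.0867e+02 -3.0968e+02 -1.5530e+01  1.9080e+03]
green [ 8.5000e-01  6.1683e+02 -2.0215e+02  5.3620e+01  2.4510e+03] [ 8.5000e-01  6.1683e+02 -2.0215e+02  5.3620e+01  2.4510e+03]
purple [ 9.6000e-01  7.0063e+02 -3.3201e+02  5.2010e+01  1.1740e+03] [ 9.6000e-01  7.0063e+02 -3.3201e+02  5.2010e+01  1.1740e+03]
[[254. 325.]
 [250. 324.]]
[[503. 285.]
 [507. 284.]]
[[391. 138.]
 [389. 141.]]
```

View pics/c3.png

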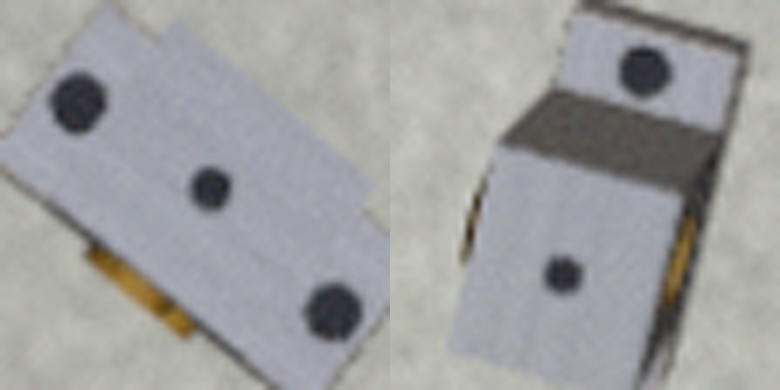

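Block C's flange points lower-left (yaw 165°), so all three directions are known. Next move: above A.

servo_tool --motion '[[[-0.8, -1.4, 1, -0.12, -1], [-1.6, -2.8, 2, -0.24, -1], [-2.4, -4.2, 3, -0.36, -1], [-3.2, -5.6, 5, -0.48, -1], [-4, -7, 7, -0.6, -1], [-4.8, -8.4, 9, -0.72, -1], [-5.26, -9.17, 11, -0.84, -1], [-5.26, -9.17, 13, -0.96, -1], [-5.26, -9.17, 14, -1.08, -1], [-5.26, -9.17, 15, -1.2, -1]]]'

```text
time: 2.15
eef_pos: [433.8, -278.9, 100.4]
ee_rot: [-179.9, 0.0, 92.4]
wrist_force: [1.1, -0.3, 0.6]
gripper_width: 1.002
grip_force: 0.0
```

servo_tool --motion '[[[0, 0, 0, -0.086, -1], [0, 0, 0, -0.086, -1], [0, 0, 0, -0.086, -1], [0, 0, 0, -0.086, -1], [0, 0, 0, -0.086, -1]]]'

```text
time: 2.57
eef_pos: [435.9, -278.6, 101.9]
ee_rot: [180.0, 0.1, 97.0]
wrist_force: [0.4, -0.7, -0.0]
gripper_width: 0.999
grip_force: 0.0
```

```bash
cat >> h.py <<'E'
def plan(x,y,z,yaw):
    o=r.get_obs(); p=np.array(o["eef_pos"]); w=np.radians(o["ee_rot"][2]); d=np.array([x,y,z])-p
    t=-(yaw-np.degrees(w)+180)%360-180
    t=-((yaw-np.degrees(w)+180)%360-180)
    print("at",np.round(p,1),"yaw",round(np.degrees(w),1),"-> shift",np.round([(d[0]*np.cos(w)+d[1]*np.sin(w))/10,(d[0]*np.sin(w)-d[1]*np.cos(w))/10,-d[2]/10],2),"turn",round(np.radians(t),3),"j",np.round(o["joint_pos"]),"t",o["time"])
E
python3 - <<'E'
from fit import *
f=grab("wrist"); P=cloud(f).reshape(-1,3); P=P[P[:,2]<52]
print(fit(BLOCK,P,(434,-279,(97,)),38),fit(FL,P,(434,-279,(97,)),38))
plan(434.3,-279.3,16,97)
E
```

```text
[ 7.5000e-01  4.3396e+02 -2.7912e+02  9.6980e+01  4.9080e+03] [ 7.1000e-01  4.3408e+02 -2.7936e+02  9.6910e+01  4.9080e+03]
at [ 436.  -278.4  101.8] yaw 97.0 -> shift [-0.07 -0.18  8.58] turn 0.0 j [ 47.  22. -21. 102.   9.  58.  30.] t 2.6167
```

servo_tool --motion '[[[-0.04, -0.1, 2.5, 0, -1], [-0.07, -0.18, 5, 0, -1], [-0.07, -0.18, 7, 0, -1], [-0.07, -0.18, 8.5, 0, -1], [-0.07, -0.18, 8.5, 0, -1], [-0.07, -0.18, 8.5, 0, 0.2], [-0.07, -0.18, 8.5, 0, 0.4], [-0.07, -0.18, 8.5, 0, 1], [-0.07, -0.18, 8.5, 0, 1], [-0.07, -0.18, 8.5, 0, 1]]]' --squeeze 40

```text
time: 3.45
eef_pos: [435.1, -279.6, 17.7]
ee_rot: [179.9, 0.1, 97.1]
wrist_force: [0.1, 0.1, 5.5]
gripper_width: 0.417
grip_force: 41.6
```

servo_tool --motion '[[[0, 0, 0, 0, 1], [0, 0, 0, 0, 1], [0, 0, 0, 0, 1], [0, 0, 0, 0, 1], [0, 0, 0, 0, 1], [0, 0, 0, 0, 1]]]'

```text
time: 3.95
eef_pos: [435.1, -279.6, 17.7]
ee_rot: [179.9, 0.1, 97.1]
wrist_force: [-0.5, 0.4, 6.9]
gripper_width: 0.416
grip_force: 41.8
```

servo_tool --motion '[[[0, 0, -3.5, 0, 1], [0, 0, -7, 0, 1], [2.4, 1.45, -9, 0.12, 1], [4.8, 2.9, -9, 0.24, 1], [7.2, 4.35, -9, 0.36, 1], [9.6, 5.8, -9, 0.48, 1], [12, 7.25, -9, 0.6, 1], [14.4, 8.7, -9, 0.72, 1], [16.8, 10.15, -9, 0.84, 1], [19.3, 11.6, -9, 0.96, 1]]]'

```text
time: 4.78
eef_pos: [525.1, -71.9, 105.8]
ee_rot: [-180.0, 0.1, 41.7]
wrist_force: [-0.2, -1.0, -1.3]
gripper_width: 0.417
grip_force: 41.2
```

servo_tool --motion '[[[2.6, -1.14, 0, 0.12, 1], [5.2, -2.3, 0, 0.24, 1], [7.8, -3.4, 0, 0.36, 1], [10.4, -4.6, 0, 0.48, 1], [13, -5.7, 0, 0.6, 1], [15.6, -6.9, 0, 0.72, 1], [17.96, -8, 0, 0.833, 1], [17.96, -8, 0, 0.833, 1], [17.96, -8, 0, 0.833, 1]]]'

```text
time: 5.53
eef_pos: [604.2, 110.0, 105.4]
ee_rot: [-179.9, 0.1, -5.3]
wrist_force: [0.2, -0.4, -2.3]
gripper_width: 0.419
grip_force: 41.2
```

Run:
```python
from fit import *
import pickle
f=grab("wrist"); pickle.dump(f,open("w2.pkl","wb")); P=cloud(f).reshape(-1,3)
print(r.get_obs()["gripper_width"])
for a,b in((5,60),(30,60)):
  B=FIX if a==5 else TEETH
  Q=P[(P[:,0]>560)]
  print(fit(B,Q,(606,19,(-6,)),200,(a,b)))
plan(605.6,105.9,60,-5.65)
```

```text
0.4162645515792396
[ 5.4000e-01  6.0979e+02  2.0470e+01 -5.5600e+00  2.9751e+04]
[ 4.1000e-01  6.0905e+02  2.0120e+01 -5.6100e+00  5.7310e+03]
at [604.1 107.2 105.4] yaw -5.5 -> shift [0.16 0.12 4.54] turn 0.003 j [  -7.   31.   -7.   86.    4.   64. -110.] t 5.5833
```

servo_tool --motion '[[[0.3, 0.04, 2.5, 0.002, 1], [0.3, 0.04, 5, 0.002, 1], [0.3, 0.04, 6.5, 0.002, 1], [0.3, 0.04, 7.2, 0.002, 1], [0.3, 0.04, 7.6, 0.002, 1], [0.3, 0.04, 7.8, 0.002, 1], [0.3, 0.04, 7.8, 0.002, 1], [0.3, 0.04, 7.8, 0.002, 1]]]'

```text
time: 6.25
eef_pos: [608.9, 106.0, 29.5]
ee_rot: [-180.0, -0.1, -5.8]
wrist_force: [-0.9, 0.7, -2.1]
gripper_width: 0.416
grip_force: 41.2
```

servo_tool --motion '[[[0.2, 0, 0, 0, 1], [0.4, 0, 0, 0, 1], [0.6, 0, 0, 0, 1], [0.8, 0, 0, 0, 1], [0.8, 0, 0, 0, 1], [0.8, 0, 0, 0, 1]]]'

```text
time: 6.75
eef_pos: [616.1, 105.3, 28.3]
ee_rot: [180.0, -0.0, -5.7]
wrist_force: [-0.9, -0.5, -2.1]
gripper_width: 0.416
grip_force: 41.2
```

servo_tool --motion '[[[0.1, 0, 0.1, 0, 1], [0.2, 0, 0.2, 0, 1], [0.3, 0, 0.2, 0, 1], [0.4, 0, 0.2, 0, 1], [0.4, 0, 0.2, 0, 1], [0.4, 0, 0.2, 0, 1]]]'

```text
time: 7.25
eef_pos: [616.3, 105.4, 25.8]
ee_rot: [179.9, 0.4, -5.7]
wrist_force: [-8.4, 0.5, 3.2]
gripper_width: 0.416
grip_force: 42.0
```

servo_tool --motion '[[[-0.3, 0, 0.05, 0, 1], [-0.3, 0, 0.1, 0, 1], [-0.3, 0, 0.1, 0, 0], [-0.3, 0, 0.1, 0, -0.4], [-0.3, 0, 0.1, 0, -0.4], [-0.3, 0, 0.1, 0, -0.4], [-0.3, 0, -1, 0, -0.4], [-0.3, 0, -4, 0, -0.4], [-0.3, 0, -8, 0, -0.5], [-0.3, 0, -12, 0, -1]]]'

```text
time: 8.08
eef_pos: [616.1, 104.9, 147.5]
ee_rot: [180.0, 0.1, -5.7]
wrist_force: [1.6, -0.1, 0.2]
gripper_width: 0.871
grip_force: 0.0
```

Run:
```python
from fit import *
UP=[((a[0],a[1],a[2]+8),(b[0],b[1],b[2]+8)) for a,b in BLOCK]
f=grab("wrist"); P=cloud(f).reshape(-1,3); P=P[P[:,2]<57]
print("A placed",fit(UP,P,(616,105,(-5.6,)),36,(12,57)))
T=P[P[:,0]>560]; print(fit(TEETH,T,(608,20,(-6,)),200,(30,60)))
plan(524.7,-405.3,110,-57)
for n in("scene","side"):
    P=cloud(grab(n)).reshape(-1,3)
    print("B",fit(BLOCK,P,(524,-405,(-57,)),45),"C",fit(BLOCK,P,(608,-309,(165,)),45))
```

```text
A placed [   3.73  621.31  103.05   -4.4  2890.  ]
[ 3.274e+01  6.092e+02  1.969e+01 -4.710e+00  5.261e+03]
at [622.5 106.4 158.5] yaw -5.8 -> shift [-4.6  51.89  4.85] turn 0.894 j [  -7.   29.   -7.   80.    4.   70. -110.] t 8.1333
B [   1.15  522.98 -404.56  -56.71  699.  ] C [   1.12  606.97 -308.16  165.39  664.  ]
B [   2.01  521.02 -408.16  -56.17  348.  ] C [   1.1   606.56 -310.16  165.79  372.  ]
```

servo_tool --motion '[[[-0.4, 4, 0, 0, -1], [-0.8, 8, 0, 0, -1], [-1.2, 12, 0, 0, -1], [-1.6, 16, 0, 0, -1], [-2, 20, 0, 0, -1], [-2.4, 24, 0, 0, -1], [-2.8, 28, 0, 0, -1], [-3.2, 32, 0, 0, -1], [-3.6, 36, 0, 0, -1], [-4, 40, 0, 0, -1]]]'

```text
time: 9.07
eef_pos: [535.9, -290.4, 145.8]
ee_rot: [-180.0, 0.1, -5.7]
wrist_force: [0.5, 0.2, -0.2]
gripper_width: 0.997
grip_force: 0.0
```

servo_tool --motion '[[[0, 3, 0, 0.12, -1], [0, 6, 1, 0.24, -1], [-0.1, 9, 2, 0.36, -1], [-0.1, 11.7, 3, 0.48, -1], [-0.1, 11.7, 4, 0.6, -1], [-0.1, 11.7, 4.5, 0.72, -1], [-0.1, 11.7, 4.5, 0.84, -1], [-0.1, 11.7, 4.5, 0.894, -1], [-0.1, 11.7, 4.5, 0.894, -1], [-0.1, 11.7, 4.5, 0.894, -1]]]'

```text
time: 9.9
eef_pos: [524.1, -404.8, 100.7]
ee_rot: [180.0, 0.1, -56.9]
wrist_force: [0.1, -0.4, -0.1]
gripper_width: 1.003
grip_force: 0.0
```

Run:
```python
from fit import *
f=grab("wrist"); P=cloud(f).reshape(-1,3); P=P[P[:,2]<52]
x=fit(BLOCK,P,(524.5,-405,(-57,)),38);y=fit(FL,P,(524.5,-405,(-57,)),38); print(x,y)
plan(y[1],y[2],17.5,y[3])
```

```text
[ 7.6000e-01  5.2494e+02 -4.0568e+02 -5.6950e+01  4.9470e+03] [ 7.2000e-01  5.2484e+02 -4.0541e+02 -5.6910e+01  4.9470e+03]
at [ 524.2 -404.9  100.9] yaw -56.9 -> shift [ 0.08 -0.03  8.34] turn 0.001 j [  29.   36.   11.   78.   -7.   67. -106.] t 9.95
```

servo_tool --motion '[[[0.05, 0, 2.5, 0, -1], [0.08, -0.03, 5, 0, -1], [0.08, -0.03, 7, 0, -1], [0.08, -0.03, 8.35, 0, -1], [0.08, -0.03, 8.35, 0, -1], [0.08, -0.03, 8.35, 0, 0.2], [0.08, -0.03, 8.35, 0, 0.4], [0.08, -0.03, 8.35, 0, 1], [0.08, -0.03, 8.35, 0, 1], [0.08, -0.03, 8.35, 0, 1]]]' --squeeze 40

```text
time: 10.78
eef_pos: [526.0, -406.8, 19.7]
ee_rot: [-180.0, -0.2, -57.0]
wrist_force: [-1.1, 0.7, 4.9]
gripper_width: 0.414
grip_force: 41.9
```

servo_tool --motion '[[[0, 0, 0, 0, 1], [0, 0, 0, 0, 1], [0, 0, 0, 0, 1], [0, 0, 0, 0, 1]]]'

```text
time: 11.12
eef_pos: [526.0, -406.8, 19.7]
ee_rot: [-180.0, -0.2, -57.0]
wrist_force: [-0.5, 0.4, 6.1]
gripper_width: 0.416
grip_force: 41.9
```

servo_tool --motion '[[[0, 0, -4, 0, 1], [0, 0, -8, 0, 1], [-2.77, -2.6, -9, 0, 1], [-5.54, -5.2, -9, 0, 1], [-8.3, -7.8, -9, 0, 1], [-11.1, -10.4, -9, 0, 1], [-13.9, -13, -9, 0, 1], [-16.6, -15.6, -9, 0, 1], [-19.4, -18.2, -9, 0, 1], [-22.2, -20.8, -9, 0, 1]]]'

```text
time: 11.95
eef_pos: [577.4, -103.9, 106.8]
ee_rot: [179.9, 0.1, -57.0]
wrist_force: [1.1, -0.5, -2.4]
gripper_width: 0.414
grip_force: 41.5
```

servo_tool --motion '[[[-2, -1.9, 0, -0.12, 1], [-4, -3.8, 0, -0.24, 1], [-6, -5.7, 0, -0.36, 1], [-8, -7.5, 0, -0.48, 1], [-9.4, -8.8, 0, -0.6, 1], [-9.4, -8.8, 0, -0.72, 1], [-9.4, -8.8, 0, -0.84, 1], [-9.4, -8.8, 0, -0.894, 1], [-9.4, -8.8, 0, -0.894, 1], [-9.4, -8.8, 0, -0.894, 1]]]'

```text
time: 12.78
eef_pos: [600.1, 20.6, 106.9]
ee_rot: [180.0, 0.1, -5.8]
wrist_force: [-0.9, -0.2, -3.1]
gripper_width: 0.414
grip_force: 41.4
```

Run:
```python
from fit import *
UP=[((a[0],a[1],a[2]+8),(b[0],b[1],b[2]+8)) for a,b in BLOCK]
plan(600.7,20.6,26.5,-5.65)
f=grab("wrist"); P=cloud(f).reshape(-1,3); P=P[P[:,2]<57]
print("A placed",fit(UP,P,(616,105,(-5.6,)),36,(12,57)))
for n in("scene","side"):
    P=cloud(grab(n)).reshape(-1,3);  P=P[P[:,2]<70]
    print("A",fit(UP,P,(616,105,(-5.6,)),36,(12,57)),"C",fit(BLOCK,P,(608,-309,(165,)),45))
```

```text
at [600.1  20.6 106.9] yaw -5.8 -> shift [ 0.06 -0.01  8.04] turn -0.003 j [  -1.   29.   -4.   88.    2.   63. -101.] t 12.7833
A placed [ 3.2600e+00  6.2270e+02  1.0481e+02 -9.2500e+00  4.7100e+03]
A [  4.61 623.54 104.59  -8.76 313.  ] C [   0.98  606.86 -308.06  165.7   655.  ]
A [  2.72 615.34 104.83  -4.21 627.  ] C [   0.93  606.57 -310.26  164.56  371.  ]
```

servo_tool --motion '[[[0.1, 0, 2.5, 0, 1], [0.1, 0, 5, 0, 1], [0.1, 0, 6.5, 0, 1], [0.1, 0, 7.3, 0, 1], [0.1, 0, 7.7, 0, 1], [0.1, 0, 7.8, 0, 1], [0.3, 0, 7.85, 0, 1], [0.5, 0, 7.85, 0, 1], [0.6, 0, 7.85, 0, 1], [0.6, 0, 7.85, 0, 1]]]'

```text
time: 13.77
eef_pos: [608.2, 20.0, 30.4]
ee_rot: [-180.0, -0.1, -5.8]
wrist_force: [0.6, 0.2, -3.2]
gripper_width: 0.414
grip_force: 41.3
```

servo_tool --motion '[[[0.1, 0, 0, 0, 1], [0.2, 0, 0, 0, 1], [0.3, 0, 0, 0, 1], [0.4, 0, 0, 0, 1], [0.5, 0, 0, 0, 1], [0.6, 0, 0, 0, 1], [0.6, 0, 0, 0, 1]]]'

```text
time: 14.35
eef_pos: [609.7, 19.8, 28.5]
ee_rot: [180.0, 0.4, -5.7]
wrist_force: [-6.1, 0.5, 1.9]
gripper_width: 0.413
grip_force: 41.9
```

servo_tool --motion '[[[-0.3, 0, 0.05, 0, 1], [-0.3, 0, 0.1, 0, 1], [-0.3, 0, 0.1, 0, 0], [-0.3, 0, 0.1, 0, -0.3], [-0.3, 0, 0.1, 0, -0.3], [-0.3, 0, 0.1, 0, -0.3], [-0.3, 0, -1, 0, -0.3], [-0.3, 0, -4, 0, -0.3], [-0.3, 0, -8, 0, -0.5], [-0.3, 0, -12, 0, -1]]]'

```text
time: 15.18
eef_pos: [609.1, 19.6, 150.6]
ee_rot: [180.0, 0.1, -5.7]
wrist_force: [1.4, -0.2, 0.3]
gripper_width: 0.871
grip_force: 0.0
```

servo_tool --motion '[[[0, 0, 0, 0, -1], [0, 0, 0, 0, -1], [0, 0, 0, 0, -1], [0, 0, 0, 0, -1]]]'

```text
time: 15.52
eef_pos: [608.9, 19.6, 148.3]
ee_rot: [180.0, 0.1, -5.7]
wrist_force: [0.7, 0.9, -0.1]
gripper_width: 1.0
grip_force: 0.0
```

```bash
cat >> fit.py <<'E'
UP=[((a[0],a[1],a[2]+8),(b[0],b[1],b[2]+8)) for a,b in BLOCK]
O=np.array([607.9,20.0]); YAW=-5.65
def tofix(P):
    c,s=np.cos(np.radians(YAW)),np.sin(np.radians(YAW)); d=P[:,:2]-O
    return np.c_[d[:,0]*c+d[:,1]*s,-d[:,0]*s+d[:,1]*c,P[:,2]]
def placed(P,ys=(-86,0,86)):
    L=tofix(P)
    for y in ys:
        Q=L[(abs(L[:,1]-y)<42)&(L[:,0]<13)&(L[:,0]>-45)&(L[:,2]>12)&(L[:,2]<62)]
        print("nest y",y,fit(UP,Q,(0.5,y,(0,)),45,(12,62)) if len(Q)>100 else "none")
E
python3 - <<'E'
from fit import *
f=grab("wrist"); P=cloud(f).reshape(-1,3); save(f,"w3.png",None,1.5)
placed(P); 
L=tofix(P); q=L[(L[:,2]>30)&(L[:,2]<60)&(L[:,0]>12)]; print(len(q)); 
print("teeth",fit(TEETH,q,(0,0,(0,)),200,(30,60)))
for n in ("scene","side"): placed(cloud(grab(n)).reshape(-1,3))
plan(608.3,-309.6,110,165)
E
```

```text
nest y -86 none
nest y 0 [ 9.100e-01 -1.800e+00 -1.300e-01 -2.300e+00  2.415e+03]
nest y 86 [6.900e-01 1.150e+00 8.614e+01 4.000e-02 2.540e+03]
7724
teeth [ 2.510e+01  1.710e+00 -1.900e-01 -1.800e-01  7.647e+03]
nest y -86 none
nest y 0 [  0.72  -1.51   0.93   1.58 166.  ]
nest y 86 [ 9.600e-01 -5.000e-02  8.705e+01  3.130e+00  1.340e+02]
nest y -86 none
nest y 0 [  2.75  -1.34  -0.98   1.04 530.  ]
nest y 86 [  2.63  -1.37  84.85   1.56 588.  ]
at [608.8  19.7 147.7] yaw -5.7 -> shift [ 3.24 32.77  3.77] turn -2.98 j [  -0.   28.   -4.   84.    2.   68. -101.] t 15.6667
```

View pics/w3.png

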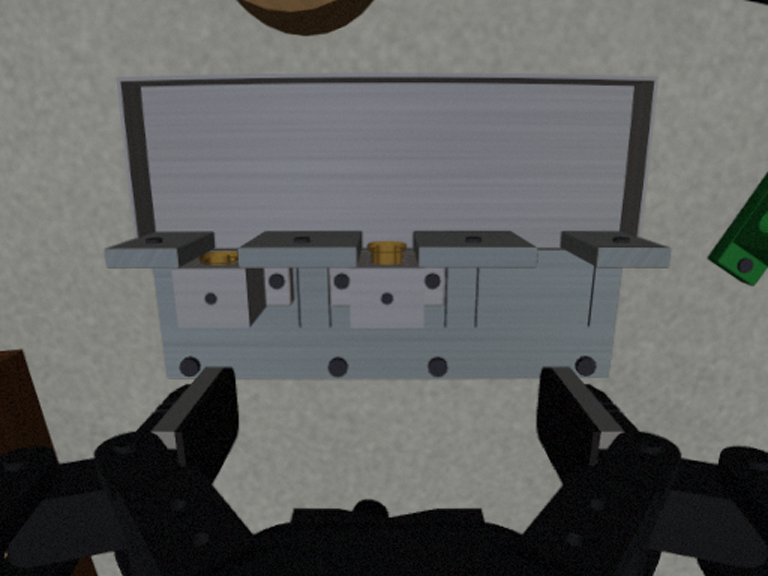

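The view shows both blocks on scribed places with flanges through slots: nest_3's flange at (220,257) and nest_2's at (387,252). The place at (535,290) is free. C next.

servo_tool --motion '[[[0.4, 4, 0, 0, -1], [0.8, 8, 0, 0.02, -1], [1.2, 12, 0, 0.04, -1], [1.6, 16, 0, 0.06, -1], [2, 20, 0, 0.08, -1], [2.4, 24, 1, 0.1, -1], [2.8, 28, 2, 0.12, -1], [3.24, 32.7, 4, 0.162, -1], [3.24, 32.7, 4, 0.162, -1], [3.24, 32.7, 4, 0.162, -1]]]'

```text
time: 16.5
eef_pos: [605.0, -315.1, 105.4]
ee_rot: [179.8, 0.4, -15.5]
wrist_force: [0.6, 0.1, -0.6]
gripper_width: 0.997
grip_force: 0.0
```

Run:
```python
from fit import *
f=grab("wrist"); P=cloud(f).reshape(-1,3); P=P[P[:,2]<52]
x=fit(BLOCK,P,(608.4,-309.6,(165,)),38);y=fit(FL,P,(608.4,-309.6,(165,)),38); print(x,y)
plan(y[1],y[2],17.5,y[3]-180)
```

```text
[ 7.0000e-01  6.0895e+02 -3.1009e+02  1.6532e+02  4.7250e+03] [ 7.0000e-01  6.0895e+02 -3.1009e+02  1.6532e+02  4.7250e+03]
at [ 607.1 -311.1  106.7] yaw -15.3 -> shift [ 0.15 -0.15  8.92] turn -0.01 j [ 25.  38.   2.  73.  -1.  69. -79.] t 16.55
```

servo_tool --motion '[[[0.05, -0.08, 2.5, -0.005, -1], [0.05, -0.08, 5, -0.005, -1], [0.05, -0.08, 7, -0.005, -1], [0.05, -0.08, 8.9, -0.005, -1], [0.05, -0.08, 8.9, -0.005, -1], [0.05, -0.08, 8.9, -0.005, 0.2], [0.05, -0.08, 8.9, -0.005, 0.4], [0.05, -0.08, 8.9, -0.005, 1], [0.05, -0.08, 8.9, -0.005, 1], [0.05, -0.08, 8.9, -0.005, 1]]]' --squeeze 40

```text
time: 17.38
eef_pos: [611.6, -309.1, 22.6]
ee_rot: [179.9, -0.2, -14.7]
wrist_force: [-0.0, -0.4, 3.2]
gripper_width: 0.419
grip_force: 41.8
```

servo_tool --motion '[[[0, 0, 0, 0, 1], [0, 0, 0, 0, 1], [0, 0, 0, 0, 1], [0, 0, 0, 0, 1]]]'

```text
time: 17.72
eef_pos: [611.6, -309.2, 22.6]
ee_rot: [179.9, -0.2, -14.7]
wrist_force: [0.2, -0.1, 6.4]
gripper_width: 0.415
grip_force: 42.2
```

servo_tool --motion '[[[0, 0, -4, 0, 1], [0, 0, -8, 0, 1], [-1.05, -2.9, -9, -0.12, 1], [-2.1, -5.8, -9, -0.24, 1], [-3.15, -8.7, -9, -0.36, 1], [-4.2, -11.6, -9, -0.48, 1], [-5.25, -14.5, -9, -0.6, 1], [-6.3, -17.4, -9, -0.72, 1], [-7.35, -20.3, -9, -0.84, 1], [-8.4, -23.2, -9, -0.96, 1]]]'

```text
time: 18.55
eef_pos: [586.5, -61.0, 109.5]
ee_rot: [-179.9, 0.1, 40.6]
wrist_force: [0.6, 0.4, -2.2]
gripper_width: 0.418
grip_force: 41.3
```

servo_tool --motion '[[[0, 0, 0, -0.12, 1], [0, 0, 0, -0.24, 1], [0, 0, 0, -0.36, 1], [0, 0, 0, -0.48, 1], [0, 0, 0, -0.6, 1], [0, 0, 0, -0.72, 1], [0, 0, 0, -0.84, 1], [0, 0, 0, -0.96, 1], [0, 0, 0, -1.08, 1], [0, 0, 0, -1.2, 1]]]'

```text
time: 19.38
eef_pos: [586.8, -62.7, 109.4]
ee_rot: [-179.9, -0.0, 109.3]
wrist_force: [-0.5, 0.7, -3.2]
gripper_width: 0.414
grip_force: 41.1
```

servo_tool --motion '[[[0, 0, 0, -0.12, 1], [0, 0, 0, -0.24, 1], [0, 0, 0, -0.36, 1], [0, 0, 0, -0.48, 1], [0, 0, 0, -0.6, 1], [0, 0, 0, -0.72, 1], [0, 0, 0, -0.84, 1], [0, 0, 0, -0.96, 1], [0, 0, 0, -1.08, 1], [0, 0, 0, -1.12, 1]]]'

```text
time: 20.22
eef_pos: [586.8, -62.9, 109.3]
ee_rot: [-180.0, -0.1, 173.4]
wrist_force: [-0.5, -0.3, -3.1]
gripper_width: 0.411
grip_force: 41.1
```

Run:
```python
from fit import *
print(r.get_obs()["gripper_width"])
plan(589.5,-64.6,29.5,174.35)
```

```text
0.41064576801127184
at [586.8 -62.9 109.3] yaw 173.4 -> shift [-0.28 -0.14  7.98] turn -0.016 j [ 33.  34. -43.  89.  25.  67.  69.] t 20.2167
```

servo_tool --motion '[[[0, -0.15, 2.5, -0.016, 1], [0, -0.15, 5, -0.016, 1], [0, -0.15, 6.5, -0.016, 1], [0, -0.15, 7.2, -0.016, 1], [0, -0.15, 7.6, -0.016, 1], [0, -0.15, 7.7, -0.016, 1], [-0.2, -0.15, 7.75, -0.016, 1], [-0.4, -0.15, 7.75, -0.016, 1], [-0.5, -0.15, 7.75, -0.016, 1], [-0.5, -0.15, 7.75, -0.016, 1]]]'

```text
time: 21.05
eef_pos: [593.8, -64.6, 33.8]
ee_rot: [180.0, 0.1, 174.1]
wrist_force: [-0.1, 0.4, -2.5]
gripper_width: 0.409
grip_force: 41.2
```

servo_tool --motion '[[[-0.1, 0, 0, 0, 1], [-0.2, 0, 0, 0, 1], [-0.3, 0, 0, 0, 1], [-0.4, 0, 0, 0, 1], [-0.5, 0, 0, 0, 1], [-0.6, 0, 0, 0, 1], [-0.6, 0, 0, 0, 1]]]'

```text
time: 21.63
eef_pos: [596.7, -64.9, 32.3]
ee_rot: [-180.0, -0.3, 174.1]
wrist_force: [-5.8, 0.3, 0.5]
gripper_width: 0.418
grip_force: 41.5
```

servo_tool --motion '[[[0.1, 0, 0.1, 0, 1], [0.1, 0, 0.2, 0, 1], [0.1, 0, 0.25, 0, 1], [0.1, 0, 0.25, 0, 0.4], [0.1, 0, 0.25, 0, 0], [0.1, 0, 0.25, 0, -0.3], [0.1, 0, 0.25, 0, -0.3], [0.1, 0, -1, 0, -0.3], [0.1, 0, -4, 0, -0.3], [0.1, 0, -8, 0, -0.3]]]'

```text
time: 22.47
eef_pos: [595.7, -65.4, 111.5]
ee_rot: [180.0, -0.3, 174.1]
wrist_force: [0.4, -0.3, -0.1]
gripper_width: 0.647
grip_force: 0.0
```

servo_tool --motion '[[[0, 0, -3, 0, -0.3], [0, 0, -5, 0, 1], [0, 0, -5, 0, 1], [0, 0, -5, 0, 1]]]'

```text
time: 22.8
eef_pos: [599.3, -64.8, 165.5]
ee_rot: [180.0, 0.3, 174.1]
wrist_force: [0.3, 0.1, -0.3]
gripper_width: 0.232
grip_force: 0.0
```

Run:
```python
from fit import *
f=grab("wrist"); P=cloud(f).reshape(-1,3)
placed(P)
plan(430,307,75,90)
```

```text
nest y -86 [ 7.800e-01  1.810e+00 -8.612e+01 -1.400e-01  2.811e+03]
nest y 0 [ 5.800e-01  1.710e+00  4.000e-01 -3.000e-02  2.902e+03]
nest y 86 [ 5.100e-01  1.390e+00  8.627e+01 -3.200e-01  3.149e+03]
at [598.  -65.2 163.6] yaw 174.1 -> shift [20.53 35.3   8.86] turn 1.468 j [ 33.  33. -44.  83.  23.  73.  71.] t 22.85
```

servo_tool --motion '[[[1.95, 3.27, 0, 0, 1], [3.9, 6.54, 0, 0, 1], [5.85, 9.8, 0, 0, 1], [7.8, 13.1, 0, 0, 1], [9.75, 16.35, 0, 0, 1], [11.7, 19.6, 0, -0.02, 1], [13.65, 22.9, 0, -0.04, 1], [15.6, 26.2, 0, -0.06, 1], [17.5, 29.4, 1, -0.08, 1], [19.5, 32.7, 2, -0.103, 1]]]'

```text
time: 23.68
eef_pos: [436.2, 280.9, 141.7]
ee_rot: [-179.9, -0.0, -180.0]
wrist_force: [0.2, -0.2, -0.2]
gripper_width: -0.001
grip_force: 0.0
```

servo_tool --motion '[[[1.8, 2.3, 1, 0, 1], [1.8, 2.3, 3, 0, 1], [1.8, 2.3, 5, 0, 1], [1.8, 2.3, 6.5, 0, 1], [1.8, 2.3, 7, 0, 1], [1.8, 2.3, 7, 0, 1], [1.8, 2.3, 7, 0, 1]]]'

```text
time: 24.27
eef_pos: [419.0, 303.0, 72.5]
ee_rot: [-180.0, -0.1, -180.0]
wrist_force: [0.4, -0.0, -0.1]
gripper_width: 0.002
grip_force: 0.0
```

Run:
```python
from fit import *
f=grab("wrist"); P=cloud(f).reshape(-1,3); print(fit(CASE,P,(486,307,(0,)),125))
plan(420,307,46,180)
```

```text
[1.1400e+00 4.8829e+02 3.0961e+02 3.0000e-02 1.9404e+04]
at [419.5 303.4  73.2] yaw 180.0 -> shift [-0.05  0.36  2.72] turn -0.0 j [ -2.  31. -48. 103.  26.  59.  30.] t 24.3167
```

servo_tool --motion '[[[-1.5, 0.5, 0.5, 0, 1], [-1.5, 0.5, 1.5, 0, 1], [-1.5, 0.5, 2.2, 0, 1], [-1.5, 0.5, 2.6, 0, 1], [-1.5, 0.5, 2.9, 0, 1], [-1.5, 0.5, 3.1, 0, 1], [-1.5, 0.5, 3.1, 0, 1], [-1.5, 0.5, 3.1, 0, 1]]]'

```text
time: 24.98
eef_pos: [436.5, 307.6, 45.3]
ee_rot: [-179.9, 0.3, 180.0]
wrist_force: [-0.3, -5.7, 18.5]
gripper_width: -0.001
grip_force: 9.6
```

servo_tool --motion '[[[-0.6, 0, -0.05, 0, 1], [-1.6, 0, -0.05, 0, 1], [-2.8, 0, -0.05, 0, 1], [-4, 0, -0.05, 0, 1], [-5.2, 0, -0.05, 0, 1], [-6.4, 0, -0.05, 0, 1], [-7.6, 0, -0.05, 0, 1], [-8.8, 0, -0.05, 0, 1], [-10, 0, -0.05, 0, 1], [-11, 0, -0.05, 0, 1]]]'

```text
time: 25.82
eef_pos: [546.3, 307.5, 45.5]
ee_rot: [-179.9, 0.2, 179.9]
wrist_force: [-1.4, -4.5, 13.6]
gripper_width: -0.002
grip_force: 6.8
```

servo_tool --motion '[[[-1, 0, 0, 0, 1], [-2, 0, 0, 0, 1], [-3, 0, 0, 0, 1], [-4, 0, 0, 0, 1], [-5, 0, 0, 0, 1], [-6, 0, 0, 0, 1], [-6.5, 0, 0, 0, 1], [-6.5, 0, 0, 0, 1]]]'

```text
time: 26.48
eef_pos: [606.3, 308.5, 45.5]
ee_rot: [-179.9, -0.3, -180.0]
wrist_force: [-9.3, -4.6, 15.8]
gripper_width: -0.001
grip_force: 8.2
```

Run:
```python
from fit import *
for n in("side","scene"):
    P=cloud(grab(n)).reshape(-1,3); q=P[(abs(P[:,1]-307)<30)&(P[:,2]>41)&(P[:,2]<49)]
    h=np.histogram(q[:,0],np.arange(380,800,10))[0]; print(n,list(zip(range(380,800,10),h)))
```

```text
side [(380, np.int64(72)), (390, np.int64(32)), (400, np.int64(0)), (410, np.int64(0)), (420, np.int64(0)), (430, np.int64(0)), (440, np.int64(0)), (450, np.int64(0)), (460, np.int64(0)), (470, np.int64(0)), (480, np.int64(0)), (490, np.int64(0)), (500, np.int64(0)), (510, np.int64(0)), (520, np.int64(0)), (530, np.int64(0)), (540, np.int64(0)), (550, np.int64(0)), (560, np.int64(137)), (570, np.int64(135)), (580, np.int64(136)), (590, np.int64(112)), (600, np.int64(76)), (610, np.int64(63)), (620, np.int64(54)), (630, np.int64(25)), (640, np.int64(6)), (650, np.int64(0)), (660, np.int64(14)), (670, np.int64(11)), (680, np.int64(10)), (690, np.int64(0)), (700, np.int64(7)), (710, np.int64(23)), (720, np.int64(32)), (730, np.int64(38)), (740, np.int64(49)), (750, np.int64(3)), (760, np.int64(0)), (770, np.int64(0)), (780, np.int64(0))]
scene [(380, np.int64(0)), (390, np.int64(22)), (400, np.int64(0)), (410, np.int64(0)), (420, np.int64(0)), (430, np.int64(0)), (440, np.int64(0)), (450, np.int64(0)), (460, np.int64(0)), (470, np.int64(0)), (480, np.int64(0)), (490, np.int64(0)), (500, np.int64(0)), (510, np.int64(0)), (520, np.int64(0)), (530, np.int64(0)), (540, np.int64(0)), (550, np.int64(0)), (560, np.int64(12)), (570, np.int64(27)), (580, np.int64(25)), (590, np.int64(17)), (600, np.int64(18)), (610, np.int64(24)), (620, np.int64(26)), (630, np.int64(33)), (640, np.int64(31)), (650, np.int64(29)), (660, np.int64(30)), (670, np.int64(29)), (680, np.int64(33)), (690, np.int64(31)), (700, np.int64(31)), (710, np.int64(34)), (720, np.int64(35)), (730, np.int64(32)), (740, np.int64(31)), (750, np.int64(14)), (760, np.int64(0)), (770, np.int64(0)), (780, np.int64(0))]
```

servo_tool --motion '[[[0, 0, -2, 0, 1], [0, 0, -5, 0, 1], [3.5, 0, -8, 0, 0.6], [7, 0, -8, 0, 0.05], [10.5, 0, -8, 0, 0.05], [14.5, 0, -8, 0, 0.05], [14.5, 0, -8, 0, 0.05], [14.5, 0, -8, 0, 0.05]]]'

```text
time: 27.25
eef_pos: [459.7, 308.1, 121.8]
ee_rot: [-179.8, -0.1, -179.6]
wrist_force: [1.2, 0.2, 0.4]
gripper_width: 0.472
grip_force: 0.0
```

Run:
```python
from fit import *
f=grab("wrist"); P=cloud(f).reshape(-1,3); print(fit(CASE[:2],P[P[:,2]>48],(486,307,(0,)),125,(40,60)))
q=P[(abs(P[:,1]-308)<9)&(P[:,0]>395)&(P[:,0]<560)&(P[:,2]<60)&(P[:,2]>12)]
for a in range(400,565,10):
    s=q[(q[:,0]>=a)&(q[:,0]<a+10)]
    if len(s)>5: 
        t=s[s[:,2]>np.percentile(s[:,2],85)-3.5]; print(a,len(s),np.round(t[:,1].mean(),1),np.round(np.percentile(s[:,2],95),1))
save(f,"w4.png",None,1.5); plan(460.5,308,15,180)
```

```text
[ 1.3230e+01  4.8754e+02  3.0908e+02 -8.7000e-01  4.0430e+03]
410 358 307.2 39.6
420 367 307.3 39.8
430 339 307.2 39.9
440 319 307.2 39.9
450 307 307.3 39.8
460 292 307.3 39.7
470 217 307.1 39.3
480 207 307.2 37.5
490 202 307.3 37.3
500 196 307.3 37.5
510 178 307.4 37.3
520 295 307.3 37.2
530 200 307.1 37.3
540 164 307.2 37.2
550 79 307.2 37.2
at [463.  307.9 122.3] yaw -179.8 -> shift [2.500e-01 1.000e-02 1.073e+01] turn 0.003 j [ -2.  31. -48.  93.  25.  67.  34.] t 27.3
```

View pics/w4.png

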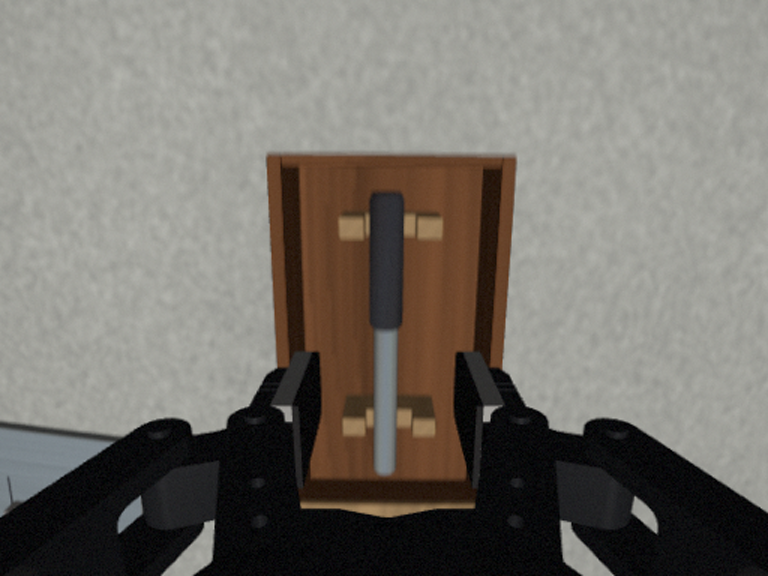

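The view shows the drift in its saddles: handle end at (386,195), shoulder at (386,328), tip at (385,472). It lies straight, so I'll descend above the floor and check the position.

servo_tool --motion '[[[0, 0, 2, 0, 0.05], [0, 0, 4, 0, 0.05], [0, 0, 5.5, 0, 0.05], [0, 0, 6, 0, 0.05], [0, 0, 6, 0, 0.05], [0, 0, 6, 0, 0.05]]]'

```text
time: 27.8
eef_pos: [465.3, 308.5, 62.6]
ee_rot: [179.9, 0.0, 179.9]
wrist_force: [-0.6, -0.1, -0.2]
gripper_width: 0.476
grip_force: 0.0
```

Run:
```python
from fit import *
plan(461,307.6,15,180)
```

```text
at [465.3 308.5  62.6] yaw 179.9 -> shift [ 0.43 -0.09  4.76] turn -0.001 j [ -3.  35. -46.  97.  29.  60.  32.] t 27.8
```

servo_tool --motion '[[[0.3, -0.08, 1, 0, 0.05], [0.43, -0.08, 2.5, 0, 0.05], [0.43, -0.08, 4, 0, 0.05], [0.43, -0.08, 4.75, 0, 0.05], [0.43, -0.08, 4.75, 0, 0.05], [0.43, -0.08, 4.75, 0, 0.4], [0.43, -0.08, 4.75, 0, 1], [0.43, -0.08, 4.75, 0, 1], [0.43, -0.08, 4.75, 0, 1], [0.43, -0.08, 4.75, 0, 1]]]' --squeeze 80

```text
time: 28.63
eef_pos: [460.6, 308.2, 16.0]
ee_rot: [179.9, 0.1, -180.0]
wrist_force: [-0.5, -0.4, 4.1]
gripper_width: 0.169
grip_force: 78.8
```

servo_tool --motion '[[[0, 0, 0, 0, 1], [0, 0, 0, 0, 1], [0, 0, 0, 0, 1], [0, 0, 0, 0, 1]]]'

```text
time: 28.97
eef_pos: [460.6, 308.2, 15.9]
ee_rot: [179.9, 0.1, -180.0]
wrist_force: [-0.0, 0.5, 5.4]
gripper_width: 0.17
grip_force: 79.1
```

servo_tool --motion '[[[0, 0, -2, 0, 1], [0, 0, -5, 0, 1], [0, 0, -8, 0, 1], [0, -3, -8, 0.02, 1], [-0.4, -6.5, -8, 0.04, 1], [-0.8, -10, -8, 0.06, 1], [-1.4, -13.5, -8, 0.08, 1], [-2, -16.5, -8, 0.0986, 1], [-2.4, -19, -8, 0.0986, 1], [-2.4, -19, -8, 0.0986, 1]]]'

```text
time: 29.8
eef_pos: [484.7, 108.3, 93.2]
ee_rot: [-179.6, -0.1, 173.7]
wrist_force: [0.3, -0.6, -2.7]
gripper_width: 0.171
grip_force: 78.5
```

servo_tool --motion '[[[0, 0, 0, 0, 1], [0, 0, 0, 0, 1], [0, 0, 0, 0, 1]]]'

```text
time: 30.05
eef_pos: [483.3, 119.0, 94.7]
ee_rot: [179.9, -0.0, 174.5]
wrist_force: [0.4, 0.2, -2.5]
gripper_width: 0.167
grip_force: 78.5
```

Run:
```python
from fit import *
import pickle
f=grab("wrist"); pickle.dump(f,open("w5.pkl","wb")); save(f,"w5.png",None,1.5)
o=r.get_obs(); print(o["gripper_width"],o["grip_force"],o["eef_pos"],o["ee_rot"])
P=cloud(f).reshape(-1,3); placed(P)
for n in("side","scene"): placed(cloud(grab(n)).reshape(-1,3))
p=o["eef_pos"]; w=np.radians(o["ee_rot"][2]); d=P[:,:2]-p[:2]
L=np.c_[d[:,0]*np.cos(w)+d[:,1]*np.sin(w),d[:,0]*np.sin(w)-d[:,1]*np.cos(w),P[:,2]-p[2]]
q=L[(abs(L[:,1])<14)&(L[:,2]>-20)&(L[:,2]<60)&(L[:,0]<-15)]
for a in range(-110,-15,8):
    s=q[(q[:,0]>=a)&(q[:,0]<a+8)]
    if len(s)>5: print(a,len(s),np.round(s.mean(0),1),np.round(np.percentile(s[:,2],95),1), np.round(np.percentile(s[:,1],[3,97]),1))
```

```text
0.1687325066197807 78.5396683216095 [483.33518529 119.15417743  94.76358624] [ 1.79949835e+02 -2.14637106e-02  1.74536468e+02]
nest y -86 [  0.14   1.95 -84.94  -1.18 101.  ]
nest y 0 none
nest y 86 none
nest y -86 [  1.35  -1.19 -98.12  -3.22 189.  ]
nest y 0 none
nest y 86 [  2.24  -0.96  85.12   2.82 463.  ]
nest y -86 [  0.62  -0.87 -84.45   1.23 203.  ]
nest y 0 [  0.74  -1.97   1.33   1.87 158.  ]
nest y 86 [  0.83  -1.12  87.23   4.45 132.  ]
-46 7 [-38.9  -0.7  15.3] 16.7 [-5.5  5.8]
-38 350 [-33.5   0.2  19.2] 21.0 [-5.4  5.7]
-30 406 [-25.9   0.3  19.4] 21.2 [-5.2  5.7]
-22 377 [-18.5   0.4  19.5] 21.3 [-5.   5.9]
```

View pics/w5.png

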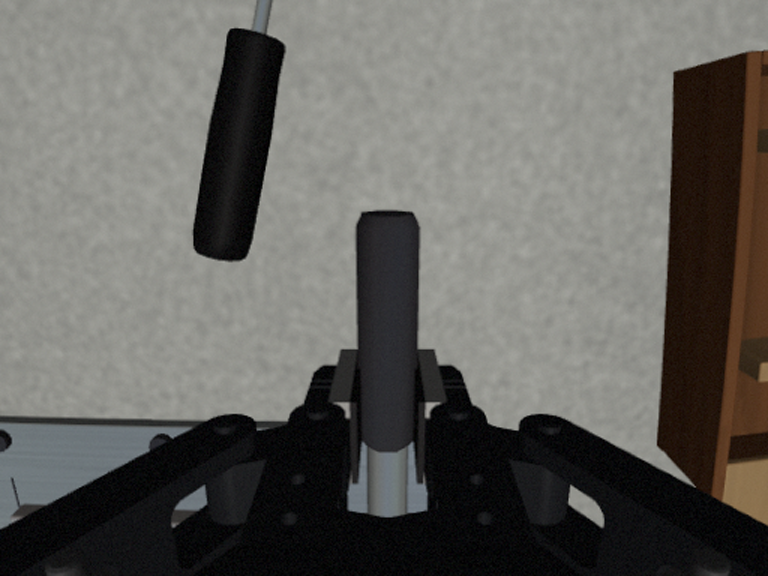

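```bash
cat >> fit.py <<'E'
def W(l,y): return O+l*np.array([.9951,-.0985])+y*np.array([.0985,.9951])
E
python3 - <<'E'
from fit import *
plan(*W(-122,85.8),22.6,174.35)
import pickle
f=pickle.load(open("w5.pkl","rb")); P=cloud(f).reshape(-1,3); o=r.get_obs()
p=o["eef_pos"]; w=np.radians(o["ee_rot"][2]); d=P[:,:2]-p[:2]
L=np.c_[d[:,0]*np.cos(w)+d[:,1]*np.sin(w),d[:,0]*np.sin(w)-d[:,1]*np.cos(w),P[:,2]-p[2]]
q=L[(abs(L[:,1])<14)&(L[:,2]>-20)&(L[:,2]<60)&(L[:,0]>-12)&(L[:,0]<70)]
for a in range(-12,70,6):
    s=q[(q[:,0]>=a)&(q[:,0]<a+6)]
    if len(s)>5: print(a,len(s),np.round(s.mean(0),1),np.round(np.percentile(s[:,2],95),1), np.round(np.percentile(s[:,1],[3,97]),1))
E
```

```text
at [483.5 118.9  94.8] yaw 174.5 -> shift [-1.15 -0.04  7.22] turn 0.003 j [ 21.  26. -48. 104.  22.  59.  49.] t 30.2
-12 766 [-8.7  0.7 30. ] 49.2 [-8.8 10.1]
-6 862 [-3.   0.6 30.1] 48.0 [-8.7  9.9]
0 864 [ 3.1  0.6 29.4] 46.7 [-8.3  9.7]
6 2855 [ 9.8  0.  34.1] 56.7 [-13.1  13.5]
12 630 [14.8 -0.1 23.9] 45.8 [-13.2   8.3]
18 593 [21.   0.4 21.7] 23.8 [-6.8  7.7]
24 624 [27.   0.6 21.6] 23.7 [-7.1  8.1]
30 650 [33.   0.5 21.6] 23.8 [-7.  8.]
36 666 [39.   0.5 21.7] 23.8 [-6.9  7.8]
42 694 [45.   0.6 21.7] 23.7 [-6.8  8.1]
48 401 [49.6  0.5 19.6] 23.1 [-6.   7.1]
```

servo_tool --motion '[[[-0.6, 0, 2, 0.003, 1], [-1.1, 0, 4, 0.003, 1], [-1.15, 0, 5.8, 0.003, 1], [-1.15, 0, 6.8, 0.003, 1], [-1.15, 0, 7.2, 0.003, 1], [-1.15, 0, 7.2, 0.003, 1], [-1.15, 0, 7.2, 0.003, 1], [-1.15, 0, 7.2, 0.003, 1]]]'

```text
time: 30.87
eef_pos: [496.2, 116.9, 23.9]
ee_rot: [180.0, 0.1, 174.2]
wrist_force: [-1.0, -0.3, -2.3]
gripper_width: 0.168
grip_force: 78.6
```

Run:
```python
from fit import *
plan(*W(-122,85.8),22.6,174.35)
f=grab("scene")
for n in("scene",):
    im=f["img"]; u=proj(f,np.r_[W(-30,85.8),37][None])[0].astype(int); print(u)
    c=im[u[1]-35:u[1]+35,u[0]-45:u[0]+45]; cv2.imwrite("pics/s6.png",cv2.resize(c,(774,600),interpolation=cv2.INTER_CUBIC))
    print([np.round((proj(f,np.r_[W(*a),z][None])[0]-u+[45,35])*8.6) for a,z in(((-30,85.8),37.25),((-14.5,85.8),38),((-14.5,85.8-18),56))])
```

```text
at [496.2 116.9  23.9] yaw 174.2 -> shift [0.13 0.03 0.13] turn -0.002 j [ 17.  33. -43. 107.  28.  52.  45.] t 30.8667
[287 184]
[array([391., 305.]), array([434., 317.]), array([407., 291.])]
```

View pics/s6.png

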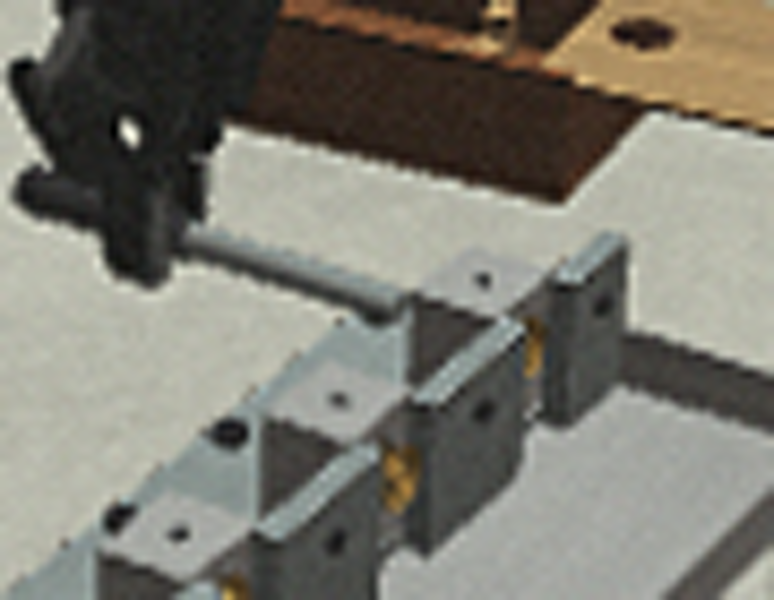

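Tip at (395,300) is in front of block A's bore, about where predicted, and gold flanges show in all three slots. Pushing.

servo_tool --motion '[[[-0.3, 0.03, 0.08, 0, 1], [-0.7, 0.03, 0.08, 0, 1], [-1.1, 0.03, 0.08, 0, 1], [-1.5, 0.03, 0.08, 0, 1], [-1.9, 0.03, 0.08, 0, 1], [-2.3, 0.03, 0.08, 0, 1], [-2.7, 0.03, 0.08, 0, 1], [-3, 0.03, 0.08, 0, 1]]]'

```text
time: 31.58
eef_pos: [525.8, 113.5, 21.9]
ee_rot: [180.0, 0.0, 174.2]
wrist_force: [-0.0, -0.6, -1.2]
gripper_width: 0.172
grip_force: 78.6
```

servo_tool --motion '[[[-0.4, 0, -0.04, 0, 1], [-0.8, 0, -0.06, 0, 1], [-1.2, 0, -0.06, 0, 1], [-1.6, 0, -0.06, 0, 1], [-2, 0, -0.06, 0, 1], [-2.4, 0, -0.06, 0, 1], [-2.8, 0, -0.06, 0, 1], [-3.2, 0, -0.06, 0, 1], [-3.6, 0, -0.06, 0, 1], [-4, 0, -0.06, 0, 1]]]'

```text
time: 32.42
eef_pos: [565.4, 109.5, 22.6]
ee_rot: [-180.0, -0.0, 174.2]
wrist_force: [-0.1, 0.3, -1.2]
gripper_width: 0.167
grip_force: 78.6
```

servo_tool --motion '[[[-0.3, 0, 0, 0, 1], [-0.5, 0, 0, 0, 1], [-0.5, 0, 0, 0, 1]]]'

```text
time: 32.67
eef_pos: [570.6, 108.9, 22.6]
ee_rot: [180.0, 0.0, 174.2]
wrist_force: [0.4, -0.2, -1.8]
gripper_width: 0.166
grip_force: 78.6
```

Run:
```python
from fit import *
f=grab("scene"); im=f["img"]; u=proj(f,np.r_[W(20,70),30][None])[0].astype(int)
c=im[u[1]-35:u[1]+35,u[0]-45:u[0]+45]; cv2.imwrite("pics/s7.png",cv2.resize(c,(774,600),interpolation=cv2.INTER_CUBIC))
plan(*W(-122,85.8),22.6,174.35)
```

```text
at [570.2 109.   22.5] yaw 174.2 -> shift [ 7.57  0.08 -0.01] turn -0.003 j [ 16.  39. -41.  95.  30.  57.  48.] t 32.7167
```

View pics/s7.png

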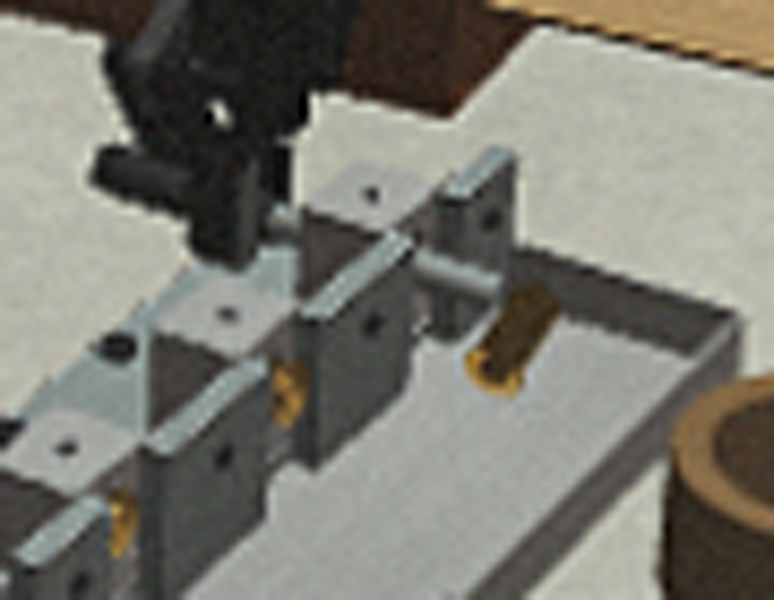

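Bush A lies in the tray at (515,345) with the pin through the slot. Before doing nest 2, I'll check the screwdriver handle's height and end.

servo_tool --motion '[[[1, 0, 0, 0, 1], [2.5, 0, 0, 0, 1], [4.5, 0, 0, 0, 1], [6.5, 0, 0, 0, 1], [7.6, 0, 0, 0, 1], [7.6, 0, -2, 0, 1], [7.6, 0, -5, 0, 1], [7.6, -3, -6, 0, 1], [7.6, -6, -6, 0, 1], [7.6, -8.6, -6, 0, 1]]]'

```text
time: 33.55
eef_pos: [486.1, 30.0, 83.8]
ee_rot: [-179.9, 0.1, 174.3]
wrist_force: [-0.1, -0.8, -2.2]
gripper_width: 0.168
grip_force: 78.7
```

Run:
```python
from fit import *
import pickle
F=pickle.load(open("f0.pkl","rb"))
for n in F:
    P=cloud(F[n]).reshape(-1,3); q=P[(abs(P[:,0]-430)<70)&(abs(P[:,1]-50)<45)&(P[:,2]>5)&(P[:,2]<60)&(P[:,0]<500)]
    for a in range(380,500,10):
        s=q[(q[:,0]>=a)&(q[:,0]<a+10)]
        if len(s)>3: print(n,a,len(s),np.round(np.percentile(s[:,2],97)),np.round(np.percentile(s[:,1],[3,97])))
plan(*W(-112,0),22.6,174.35); placed(cloud(grab("scene")).reshape(-1,3)); print(r.get_obs()["gripper_width"])
```

```text
scene 380 19 25.0 [55. 77.]
scene 390 26 25.0 [52. 71.]
scene 400 28 26.0 [49. 70.]
scene 410 24 26.0 [45. 61.]
scene 420 26 27.0 [41. 64.]
scene 430 24 27.0 [37. 57.]
scene 440 33 26.0 [35. 54.]
scene 450 28 24.0 [40. 57.]
side 380 58 27.0 [59. 81.]
side 390 58 28.0 [54. 78.]
side 400 54 27.0 [51. 75.]
side 410 53 27.0 [48. 72.]
side 420 53 27.0 [44. 67.]
side 430 48 27.0 [41. 65.]
side 440 43 26.0 [39. 60.]
side 450 9 25.0 [44. 58.]
at [486.1  30.   83.8] yaw 174.3 -> shift [-1.01  0.21  6.12] turn -0.001 j [ 31.  26. -47. 107.  22.  57.  59.] t 33.55
nest y -86 [  0.68  -2.5  -84.4   -0.93 211.  ]
nest y 0 [  0.73  -1.63   1.52   6.44 159.  ]
nest y 86 [  0.81  -1.19  87.16  -0.65 136.  ]
0.16810261372201338
```

servo_tool --motion '[[[-0.6, 0.2, 1, 0, 1], [-1.1, 0.2, 2.5, 0, 1], [-1.1, 0.2, 4, 0, 1], [-1.1, 0.2, 5, 0, 1], [-1.1, 0.2, 5.5, 0, 1], [-1.1, 0.2, 5.5, 0, 1]]]'

```text
time: 34.1
eef_pos: [495.5, 32.7, 26.3]
ee_rot: [180.0, -0.2, 174.3]
wrist_force: [-0.5, 0.5, -1.1]
gripper_width: 0.167
grip_force: 78.7
```

Run:
```python
from fit import *
plan(*W(-110,0),23.3,174.35)
```

```text
at [495.5  32.7  26.3] yaw 174.3 -> shift [-0.31 -0.15  0.3 ] turn -0.001 j [ 27.  31. -43. 108.  27.  51.  55.] t 34.1
```

servo_tool --motion '[[[-0.15, -0.12, 0.1, 0, 1], [-0.3, -0.12, 0.2, 0, 1], [-0.3, -0.12, 0.25, 0, 1], [-0.3, -0.12, 0.25, 0, 1]]]'

```text
time: 34.43
eef_pos: [500.3, 30.5, 25.6]
ee_rot: [180.0, 0.1, 174.2]
wrist_force: [-0.2, 1.3, -0.9]
gripper_width: 0.165
grip_force: 78.7
```

Run:
```python
from fit import *
plan(*W(-110,0),23.3,174.35)
```

```text
at [500.3  30.5  25.6] yaw 174.2 -> shift [0.19 0.01 0.23] turn -0.003 j [ 27.  32. -43. 108.  28.  51.  55.] t 34.4333
```

servo_tool --motion '[[[0.1, 0, 0.15, 0, 1], [0.1, 0, 0.22, 0, 1], [0.1, 0, 0.22, 0, 1]]]'

```text
time: 34.68
eef_pos: [498.5, 30.6, 22.8]
ee_rot: [-180.0, -0.0, 174.2]
wrist_force: [-0.2, -1.2, -2.0]
gripper_width: 0.172
grip_force: 78.7
```

servo_tool --motion '[[[-0.3, 0, 0, 0, 1], [-0.7, 0, 0, 0, 1], [-1.1, 0, 0, 0, 1], [-1.5, 0, 0, 0, 1], [-1.9, 0, 0, 0, 1], [-2.3, 0, 0, 0, 1], [-2.3, 0, 0, 0, 1]]]'

```text
time: 35.27
eef_pos: [522.9, 28.2, 23.0]
ee_rot: [180.0, 0.1, 174.2]
wrist_force: [-0.6, 0.7, -1.4]
gripper_width: 0.169
grip_force: 78.7
```

servo_tool --motion '[[[-0.4, 0, 0, 0, 1], [-0.8, 0, 0, 0, 1], [-1.2, 0, 0, 0, 1], [-1.6, 0, 0, 0, 1], [-2, 0, 0, 0, 1], [-2.4, 0, 0, 0, 1], [-2.8, 0, 0, 0, 1], [-3.2, 0, 0, 0, 1], [-3.7, 0, 0, 0, 1], [-3.9, 0, 0, 0, 1]]]'

```text
time: 36.1
eef_pos: [561.5, 24.2, 22.9]
ee_rot: [180.0, 0.1, 174.2]
wrist_force: [-0.9, 0.3, -2.3]
gripper_width: 0.168
grip_force: 78.7
```

servo_tool --motion '[[[0, 0, 0, 0, 1], [1, 0, 0, 0, 1], [2.5, 0, 0, 0, 1], [4.2, 0, 0, 0, 1], [5.6, 0, -0.1, 0, 1], [6.2, 0, -1.5, 0, 1], [6.2, 0, -4, 0, 1], [6.2, -3, -5, 0, 1], [6.2, -6, -5, 0, 1], [6.2, -8.56, -5, 0, 1]]]'

```text
time: 36.93
eef_pos: [490.5, -56.1, 74.1]
ee_rot: [-179.9, 0.1, 174.2]
wrist_force: [0.9, -0.6, -2.3]
gripper_width: 0.166
grip_force: 78.8
```

Run:
```python
from fit import *
for n in("scene","side"):
    f=grab(n); P=cloud(f); L=tofix(P.reshape(-1,3)).reshape(P.shape); hsv=cv2.cvtColor(f["img"],cv2.COLOR_BGR2HSV)
    m=(hsv[...,0]>10)&(hsv[...,0]<28)&(hsv[...,1]>120)&(L[...,0]>14)&(L[...,0]<108)&(abs(L[...,1])<136)&(L[...,2]<70)
    k,lab,st,c=cv2.connectedComponentsWithStats(m.astype(np.uint8))
    for i in range(1,k):
        if st[i,4]>6: q=L[lab==i]; print(n,st[i,4],np.round(c[i]),np.round(np.median(q,0)),np.round(q[:,2].max()))
    placed(P.reshape(-1,3))
plan(*W(-113,-85.6),23.3,174.35); print(r.get_obs()["gripper_width"])
```

```text
scene 45 [312. 197.] [46. 88. 22.] 34.0
scene 78 [302. 218.] [65.  0. 12.] 19.0
scene 12 [269. 219.] [ 16. -79.  34.] 44.0
nest y -86 [  0.65  -2.   -84.12   2.52 211.  ]
nest y 0 [  0.73  -1.42   0.7    2.28 160.  ]
nest y 86 [  0.9   -1.24  86.91   1.91 137.  ]
side 22 [215. 206.] [73.  1. 13.] 16.0
side 7 [192. 221.] [49. 81. 27.] 32.0
nest y -86 [  2.07  -1.26 -86.28   1.76 474.  ]
nest y 0 [  2.37  -1.38  -0.68   1.79 516.  ]
nest y 86 [  2.86  -1.22  84.93   1.52 591.  ]
at [489.1 -61.5  72.5] yaw 173.7 -> shift [0.29 0.71 4.92] turn -0.012 j [ 40.  27. -45. 106.  23.  56.  68.] t 37.0333
0.16954948199463402
```

servo_tool --motion '[[[0, 0.1, 1, -0.004, 1], [0, 0.1, 2.5, -0.004, 1], [0, 0.1, 3.7, -0.004, 1], [0, 0.1, 4.2, -0.004, 1], [0, 0.1, 4.2, -0.004, 1], [0, 0.1, 4.2, -0.004, 1]]]'

```text
time: 37.53
eef_pos: [489.9, -52.5, 30.5]
ee_rot: [180.0, -0.1, 174.5]
wrist_force: [-0.5, 0.5, -1.7]
gripper_width: 0.169
grip_force: 78.7
```

Run:
```python
from fit import *
plan(*W(-113,-85.6),23,174.35)
```

```text
at [489.9 -52.5  30.5] yaw 174.5 -> shift [ 0.27 -0.18  0.75] turn 0.003 j [ 37.  31. -43. 109.  27.  51.  65.] t 37.5333
```

servo_tool --motion '[[[0.2, -0.12, 0.3, 0.003, 1], [0.2, -0.15, 0.65, 0.003, 1], [0.2, -0.15, 0.65, 0.003, 1], [0.2, -0.15, 0.65, 0.003, 1]]]'

```text
time: 37.87
eef_pos: [488.0, -55.0, 24.4]
ee_rot: [-180.0, 0.0, 174.2]
wrist_force: [-0.5, 0.1, -1.6]
gripper_width: 0.172
grip_force: 78.7
```

Run:
```python
from fit import *
plan(*W(-113,-85.6),23,174.35)
```

```text
at [488.  -55.   24.4] yaw 174.2 -> shift [0.11 0.08 0.14] turn -0.002 j [ 37.  31. -43. 109.  27.  50.  65.] t 37.8667
```

servo_tool --motion '[[[-0.1, 0.05, 0.1, 0, 1], [-0.4, 0.06, 0.1, 0, 1], [-0.8, 0.06, 0.1, 0, 1], [-1.2, 0.06, 0.1, 0, 1], [-1.6, 0.06, 0.1, 0, 1], [-2, 0.06, 0.1, 0, 1], [-2.4, 0.06, 0.1, 0, 1], [-2.5, 0.06, 0.1, 0, 1]]]'

```text
time: 38.53
eef_pos: [514.0, -56.8, 23.5]
ee_rot: [180.0, 0.1, 174.2]
wrist_force: [-0.2, -0.2, -1.5]
gripper_width: 0.17
grip_force: 78.8
```

servo_tool --motion '[[[-0.4, 0, 0, 0, 1], [-0.8, 0, 0, 0, 1], [-1.2, 0, 0, 0, 1], [-1.6, 0, 0, 0, 1], [-2, 0, 0, 0, 1], [-2.4, 0, 0, 0, 1], [-2.8, 0, 0, 0, 1], [-3.2, 0, 0, 0, 1], [-3.6, 0, 0, 0, 1], [-3.8, 0, 0, 0, 1]]]'

```text
time: 39.37
eef_pos: [551.6, -60.6, 23.4]
ee_rot: [180.0, 0.0, 174.2]
wrist_force: [0.2, 0.1, -2.5]
gripper_width: 0.17
grip_force: 78.8
```

servo_tool --motion '[[[0, 0, 0, 0, 1], [1, 0, 0, 0, 1], [2.5, 0, 0, 0, 1], [4.2, 0, 0, 0, 1], [5.6, 0, 0, 0, 1], [6.8, 0, -1.5, 0, 1], [6.8, 0, -5, 0, 1], [6.8, 0, -9, 0, 1], [6.8, 0, -10, 0, 1], [6.8, 0, -10, 0, 1]]]'

```text
time: 40.2
eef_pos: [486.2, -53.6, 127.0]
ee_rot: [-179.9, 0.5, 174.3]
wrist_force: [0.4, -0.3, -2.6]
gripper_width: 0.17
grip_force: 78.8
```

```bash
cat > chk.py <<'E'
from fit import *
for n in("scene","side"):
    f=grab(n); P=cloud(f); L=tofix(P.reshape(-1,3)).reshape(P.shape); hsv=cv2.cvtColor(f["img"],cv2.COLOR_BGR2HSV)
    m=(hsv[...,0]>10)&(hsv[...,0]<28)&(hsv[...,1]>120)&(L[...,0]>14)&(L[...,0]<108)&(abs(L[...,1])<136)&(L[...,2]<70)
    k,lab,st,c=cv2.connectedComponentsWithStats(m.astype(np.uint8))
    for i in range(1,k):
        if st[i,4]>6: q=L[lab==i]; print(n,st[i,4],np.round(c[i]),np.round(np.median(q,0)),np.round(q[:,2].max()))
    placed(P.reshape(-1,3))
E
python3 - <<'E'
import chk
from fit import *
plan(460.6,308.2,120,180); print(r.get_obs()["gripper_width"])
E
```

```text
scene 48 [312. 197.] [45. 88. 19.] 33.0
scene 76 [302. 218.] [65.  0. 12.] 20.0
scene 89 [283. 234.] [ 60. -86.  13.] 18.0
nest y -86 [  0.64  -1.37 -84.47   3.91 213.  ]
nest y 0 [  0.77  -1.51   1.     2.36 159.  ]
nest y 86 [  0.92   0.22  86.57   1.16 134.  ]
side 15 [243. 193.] [ 71. -87.  13.] 16.0
side 22 [215. 206.] [72.  1. 13.] 17.0
side 8 [192. 221.] [48. 80. 28.] 32.0
nest y -86 [  2.35  -1.15 -86.65   0.61 476.  ]
nest y 0 [  2.5   -1.31  -0.84   1.05 526.  ]
nest y 86 [ 2.860e+00 -1.230e+00  8.472e+01  4.200e-01  5.880e+02]
at [482.5 -54.1 122.9] yaw 174.2 -> shift [ 5.81 35.83  0.29] turn -0.101 j [ 43.  23. -48. 104.  19.  62.  71.] t 40.3
0.1664447989396699
```

servo_tool --motion '[[[0.6, 3.6, 0, -0.01, 1], [1.2, 7.2, 0, -0.02, 1], [1.8, 10.8, 0, -0.03, 1], [2.4, 14.4, 0, -0.04, 1], [3, 18, 0, -0.05, 1], [3.6, 21.6, 0, -0.06, 1], [4.2, 25.2, 0, -0.07, 1], [4.8, 28.8, 0, -0.08, 1], [5.4, 32.4, 0, -0.09, 1], [5.9, 35.8, 0, -0.1, 1]]]'

```text
time: 41.13
eef_pos: [458.1, 309.1, 120.3]
ee_rot: [-179.8, -0.3, -179.9]
wrist_force: [0.3, -0.1, -2.6]
gripper_width: 0.17
grip_force: 78.8
```

servo_tool --motion '[[[0, 0, 2, 0, 1], [0, 0, 4, 0, 1], [0, 0, 4.5, 0, 1], [0, 0, 4.5, 0, 1], [0, 0, 4.5, 0, 1]]]'

```text
time: 41.55
eef_pos: [459.8, 307.2, 77.1]
ee_rot: [-179.9, -0.1, 179.9]
wrist_force: [0.3, 0.5, -1.8]
gripper_width: 0.165
grip_force: 78.8
```

Run:
```python
from fit import *
plan(460.6,308.2,16,180)
```

```text
at [459.8 307.2  77.1] yaw 179.9 -> shift [-0.08  0.1   6.11] turn -0.001 j [ -2.  34. -48.  97.  28.  62.  31.] t 41.55
```

servo_tool --motion '[[[0, 0.1, 1.5, 0, 1], [0, 0.1, 3, 0, 1], [0, 0.1, 4, 0, 1], [0, 0.1, 4.5, 0, 1], [0, 0.1, 4.5, 0, 1]]]'

```text
time: 41.97
eef_pos: [460.0, 308.4, 32.7]
ee_rot: [-179.9, -0.1, 179.9]
wrist_force: [-0.4, -0.7, -2.8]
gripper_width: 0.168
grip_force: 78.9
```

Run:
```python
from fit import *
plan(460.6,308.2,16.5,180)
```

```text
at [460.  308.4  32.7] yaw 179.9 -> shift [-0.06 -0.02  1.62] turn -0.001 j [ -4.  38. -46.  99.  31.  57.  29.] t 41.9667
```

Lower into the saddles, open only a little, and lift clear.

servo_tool --motion '[[[-0.06, -0.02, 0.6, 0, 1], [-0.06, -0.02, 1.2, 0, 1], [-0.06, -0.02, 1.6, 0, 1], [-0.06, -0.02, 1.65, 0, 1], [-0.06, -0.02, 1.65, 0, 1], [-0.06, -0.02, 1.65, 0, 0.5], [-0.06, -0.02, 1.65, 0, 0.2], [-0.06, -0.02, 1.65, 0, 0.1], [-0.06, -0.02, 1.65, 0, 0.1], [-0.06, -0.02, 1.65, 0, 0.1]]]'

```text
time: 42.8
eef_pos: [461.1, 309.4, 17.3]
ee_rot: [180.0, 0.0, 180.0]
wrist_force: [-0.1, -0.4, 0.0]
gripper_width: 0.45
grip_force: 0.0
```

servo_tool --motion '[[[0, 0, -2, 0, 0.1], [0, 0, -5, 0, 0.1], [0, 0, -8, 0, 0.1], [0, 0, -10, 0, 0.1], [0, 0, -10, 0, 0.1], [0, 0, -10, 0, 0.1]]]'

```text
time: 43.3
eef_pos: [461.6, 309.9, 118.3]
ee_rot: [179.9, 0.2, 180.0]
wrist_force: [0.0, -0.3, -0.0]
gripper_width: 0.451
grip_force: 0.0
```

Run:
```python
from fit import *
f=grab("wrist"); P=cloud(f).reshape(-1,3)
q=P[(abs(P[:,1]-308)<9)&(P[:,0]>395)&(P[:,0]<560)&(P[:,2]<60)&(P[:,2]>12)]
for a in range(400,565,10):
    s=q[(q[:,0]>=a)&(q[:,0]<a+10)]
    if len(s)>5: 
        t=s[s[:,2]>np.percentile(s[:,2],85)-3.5]; print(a,len(s),np.round(t[:,1].mean(),1),np.round(np.percentile(s[:,2],95),1))
save(f,"w8.png",None,1.5); plan(606,308.3,75,180)
```

```text
410 351 309.5 39.5
420 387 309.4 39.7
430 341 309.2 39.9
440 333 309.5 39.9
450 320 309.3 39.8
460 316 309.2 39.8
470 230 309.4 39.4
480 214 309.0 37.4
490 204 309.1 37.4
500 195 309.2 37.5
510 193 309.1 37.1
520 301 309.2 37.2
530 200 309.1 37.3
540 168 309.2 37.3
550 88 309.2 37.0
at [460.9 308.9 116.8] yaw 180.0 -> shift [-14.51  -0.05   4.18] turn -0.0 j [ -1.  32. -50.  94.  26.  66.  33.] t 43.35
```

View pics/w8.png

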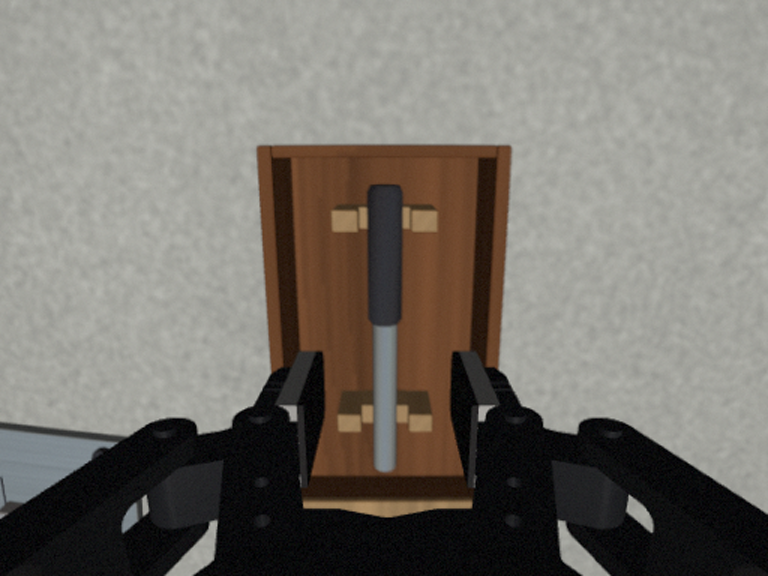

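The view shows the drift seated in both saddles, handle end at (386,187) and tip at (385,470), same as before. Next: press on the lid and drag it shut.

servo_tool --motion '[[[-3, 0, 0, 0, 1], [-6.5, 0, 0, 0, 1], [-10, 0, 0, 0, 1], [-13, 0, 0, 0, 1], [-15, 0, 0, 0, 1], [-15, 0, 2, 0, 1], [-15, 0, 4, 0, 1], [-15, 0, 5.5, 0, 1], [-15, 0, 5.5, 0, 1], [-15, 0, 5.5, 0, 1]]]'

```text
time: 44.18
eef_pos: [609.4, 307.9, 59.1]
ee_rot: [-179.8, -0.3, -180.0]
wrist_force: [0.6, 0.3, 0.3]
gripper_width: -0.0
grip_force: 0.0
```

servo_tool --motion '[[[0, 0, 0.6, 0, 1], [0, 0, 1.1, 0, 1], [0, 0, 1.4, 0, 1], [0, 0, 1.6, 0, 1], [0, 0, 1.7, 0, 1], [0, 0, 1.7, 0, 1], [0, 0, 1.7, 0, 1]]]'

```text
time: 44.77
eef_pos: [611.0, 309.1, 45.8]
ee_rot: [180.0, 0.0, 180.0]
wrist_force: [-2.0, -0.8, 3.8]
gripper_width: 0.002
grip_force: 2.0
```

servo_tool --motion '[[[0, 0, 0.2, 0, 1], [0.4, 0, 0.2, 0, 1], [1.4, 0, 0.2, 0, 1], [2.6, 0, 0.2, 0, 1], [3.8, 0, 0.2, 0, 1], [5, 0, 0.2, 0, 1], [6.2, 0, 0.2, 0, 1], [7.4, 0, 0.2, 0, 1], [8.6, 0, 0.2, 0, 1], [9.8, 0, 0.2, 0, 1]]]'

```text
time: 45.6
eef_pos: [515.9, 309.1, 45.6]
ee_rot: [179.9, 0.4, 179.9]
wrist_force: [2.0, -2.2, 10.6]
gripper_width: 0.0
grip_force: 4.9
```

servo_tool --motion '[[[1, 0, 0, 0, 1], [2, 0, 0, 0, 1], [3, 0, 0, 0, 1], [4, 0, 0, 0, 1], [5, 0, 0, 0, 1], [6, 0, 0, 0, 1], [7, 0, 0, 0, 1], [7.6, 0, 0, 0, 1], [8, 0, 0, 0, 1], [8, 0, 0, 0, 1]]]'

```text
time: 46.43
eef_pos: [436.4, 309.9, 45.5]
ee_rot: [179.9, 0.5, 180.0]
wrist_force: [2.0, -2.8, 8.4]
gripper_width: 0.003
grip_force: 5.1
```

servo_tool --motion '[[[0.3, 0, 0.05, 0, 1], [0.6, 0, 0.05, 0, 1], [0.9, 0, 0.05, 0, 1], [1, 0, 0.05, 0, 1]]]'

```text
time: 46.77
eef_pos: [428.8, 310.9, 45.5]
ee_rot: [179.7, 0.7, 179.9]
wrist_force: [5.6, -1.2, 8.6]
gripper_width: 0.003
grip_force: 4.3
```

servo_tool --motion '[[[0, 0, -2, 0, 1], [0, 0, -6, 0, 1], [0, 0, -10, 0, 1], [2, -5, -14, 0, 1], [4, -10, -16, 0, 1], [6, -14, -16, 0, 1], [6, -14, -16, 0, 1], [6, -14, -16, 0, 1]]]'

```text
time: 47.43
eef_pos: [362.9, 158.7, 202.9]
ee_rot: [-179.3, 0.2, 179.0]
wrist_force: [1.3, -1.8, -0.4]
gripper_width: -0.002
grip_force: 0.0
```

Run:
```python
import chk
from fit import *
import cv2
g=grab("side"); f=grab("scene")
P=cloud(g).reshape(-1,3); q=P[(abs(P[:,1]-307)<30)&(P[:,2]>43.5)&(P[:,2]<47.5)]; print("lid x",np.round(np.percentile(q[:,0],[.5,1,50,99,99.5]),1))
Pw=P[(abs(abs(P[:,1]-307)-49)<3)&(P[:,2]>47)&(P[:,2]<53)]; print("walls x",np.round(np.percentile(Pw[:,0],[1,99]),1), "side0 earlier max ~580")
u=proj(f,np.r_[W(50,0),20][None])[0].astype(int)
a=cv2.resize(f["img"][u[1]-45:u[1]+45,u[0]-45:u[0]+45],(390,390),interpolation=cv2.INTER_CUBIC)
b=cv2.resize(g["img"][265:384,100:219],(390,390),interpolation=cv2.INTER_CUBIC)
cv2.imwrite("pics/end.png",np.hstack([a,np.clip(b*1.5,0,255).astype(np.uint8)]))
```

```text
scene 41 [312. 197.] [46. 88. 19.] 34.0
scene 79 [302. 218.] [64.  1. 12.] 21.0
scene 90 [283. 234.] [ 60. -85.  13.] 17.0
nest y -86 [  0.82  -2.05 -84.33   4.63 211.  ]
nest y 0 [  0.68  -1.56   1.26   2.69 163.  ]
nest y 86 [  0.94  -1.86  87.01   0.97 137.  ]
side 22 [215. 206.] [72.  1. 13.] 16.0
side 7 [192. 221.] [48. 80. 28.] 31.0
nest y -86 none
nest y 0 [  2.24  -1.26  -0.9    1.98 492.  ]
nest y 86 [  2.77  -1.53  84.84   1.48 604.  ]
lid x [388.9 389.4 475.  576.  577.1]
walls x [389.2 575.7] side0 earlier max ~580
```

View pics/end.png

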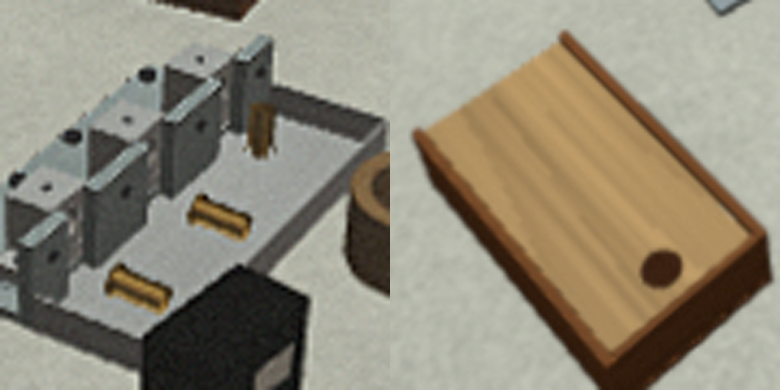

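Three bushes are in the tray, one standing on end at (262,130) with its mid-point about 20 mm up, under the limit. The lid looks shut. I'll compare it with the first frame, then hand in.

Run:
```python
from fit import *
import pickle
g0=pickle.load(open("f0.pkl","rb"))["side"]; g=grab("side")
def hole(f):
    w=f["img"][325:365,160:205].astype(int).sum(2); m=w<150; v,u=np.nonzero(m); 
    k,l,st,c=cv2.connectedComponentsWithStats((w<170).astype(np.uint8)); 
    return [(st[i,4],np.round(at_z(f,c[i]+[160,325],45.5)[0],1)) for i in range(1,k) if st[i,4]>25]
print(hole(g0),hole(g))
for f in(g0,g):
    P=cloud(f).reshape(-1,3); q=P[(abs(P[:,1]-307)<30)&(P[:,2]>43.5)&(P[:,2]<47.5)]; print(np.round(np.percentile(q[:,0],[99,99.5]),1))
```

```text
[(np.int32(121), array([417.6, 307.4,  45.5])), (np.int32(314), array([385.1, 303.2,  45.5]))] [(np.int32(112), array([414.2, 307.4,  45.5])), (np.int32(305), array([384.8, 303.4,  45.5]))]
[579. 580.]
[575.7 576.8]
```

servo_tool --motion '[[[0, 0, 0, 0, 1], [0, 0, 0, 0, 1], [0, 0, 0, 0, 1], [0, 0, 0, 0, 1]]]'

```text
time: 48.02
eef_pos: [362.5, 170.2, 202.1]
ee_rot: [179.9, -0.1, -179.9]
wrist_force: [-0.6, 0.4, 0.5]
gripper_width: 0.002
grip_force: 0.0
```

```bash
python3 -c "
from h import *
print(r.hand_in())"
```

```text
the job is handed in; nothing more can be done
None
```

The job is handed in, though no verdict came back: the last camera checks showed all three blocks standing in their places, all three bushes in the catch tray (one on end), the drift back in its saddles and the lid shut, at 48 s.

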